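# Turn the casts to the blower and set the guarded timer

### The arm

A 7-joint arm with a two-finger parallel gripper is mounted at the origin on the work surface. World frame = base frame: x ahead of the robot, y to its left, z up, the work surface at z = 0. Lengths are in m, angles in rad, forces in N, time in s.
With the tool pointing down it reaches from about 0.35 to 0.9 m from the base axis. Payload 7.2 kg.
Tool frame: the origin (TCP) lies at the very end of the fingers, on their centre line; the grasp point (between the pads) lies 19 mm behind it; z points along the fingers, y is the direction in which the jaws open and shut (so a half turn about z gives the same grasp; the last joint's range is limited). The gripper opens to 85 mm and grips with 20 to 120 N. Pads are 22 mm wide; open, the fingers measure 114 mm over their backs; the gripper's body (76 mm by 85 mm) begins 54 mm behind the grasp point. The pads swing forward as they close: fully open they stand 13 mm farther back than shut.
Start: joints at [-1.214, 0.411, -0.013, 1.596, 0.006, 1.134, -0.082], TCP at [0.258, 0.569, 0.231] pointing down, gripper open.
Joint ranges: [-2.95, 2.95], [-0.29, 1.99], [-1.47, 1.44], [0.14, 2.54], [-1.03, 4.17], [0.13, 1.85], [-2.86, 2.86]. Speed limits (rad/s): [2.39, 2.39, 3.01, 3.01, 3.14, 3.14, 3.14].

### API

Orientations are given as a rotation vector (axis times angle).
In Python, from plant import sensors, grab_frame, order, masks_of gives the robot as it stands.
- The arm moves only by the shell command python3 -m creep 'ROWS' [FORCE]. ROWS is JSON, a list of rows, each a list of 7 numbers: the closure, from -1 (fully open) to 1 (shut), then the shift along the tool's x, y, z in mm, then the turn, a rotation vector about the tool's x, y, z in rad. In form: [[fingers, dx, dy, dz, rx, ry, rz], ...]. A call has 1 to 12 rows; each row shifts and turns the commanded pose from where the row before left it, along the tool's axes as they then stand; what a row does not reach is not made up. A row lasts 1/12 s, in which the tool goes at most 41.7 mm and 7.16 degrees, less where a joint would pass 70% of its speed; a pose out of reach is approached as far as the arm can. A call is refused whole if a number of a shift passes 41.7 or a number of a turn 0.125, either way. A call with a gripper value outside its range is refused whole. The fingers move at their own pace and stop on an object; FORCE is the grip in N (left out, the last holds). Time passes only in rows, so rows that do not move let the fingers close. It gives the time, the measured TCP pose, the force and the opening at its end, in the units of the state.
- sensors.read_state(): the state, without advancing time (a new reading comes with each control period).
- grab_frame(name): name is "scene" or "top" or "wrist"; returns a dict with "frame" (480x640x3 uint8, red, green, blue), "intrinsics" (3x3 intrinsics, pixels), "rvec" (rotation vector, rad) and "tvec" (3), from world to camera coordinates, as OpenCV has them. Camera axes: x right, y down, z forward; pixel columns grow to the right and rows downward; lengths in m; the calibration is good to about 2 mm. A picture is of the moment at which its call begins. There is no depth.
- order.job_done(): hands the job in, once; it reports no verdict.
Trained networks look in the newest picture that a camera, given by its name, has taken for a name from the list of things; names that differ only in an ending like _2 or _b are one class to them, and where a whole thing is asked for, a point or a joint stands for the part that bears it (a point fixed in the world has none). Each returns a list of dicts, best first, with "score" (0 to 1); they miss things now and then, are a little off and sometimes report something else, mostly with a low value. They report only what shows in the picture. A call takes as long as a camera call. They do not tell look-alikes from the thing itself.
- masks_of(camera, thing): "mask" (480x640 bool, what is visible of it) and "extent" ([left, top, width, height] in pixels, round what is visible of it).
The state is a dict: "time": time; "joints": joint angles; "joint_velocities": joint speeds; "joint_efforts": joint torques, N m; "eef_pos": TCP position; "ee_rot": TCP orientation; "wrist_force": force on the tool from outside, world axes, zero at the start; "moment": the same for the moment, N m; "opening": finger opening in m.
Only numpy, scipy, OpenCV 4.12 (cv2) and the standard library are available. Lean on these libraries where they do the work, as an engineer would, in place of code of your own. Each camera call takes 0.05 s, during which the arm holds its last target. There are 200 camera calls.

### The job

Some casts stand in the drying rack with their rounded tooth end facing away from the air duct: lift each of those out, turn it end for end and set it back upright and fully home in a slot, so that every cast's tooth end faces the duct. Only then flip the timer's clear hood open so that it stays open, turn the dial clockwise until its pointer shows to the brass pip, and shut the hood again. Leave the flask, clamp and bur block where they are.

Things in the scene. Friction and masses are not known exactly. Their poses are not given: they have to be found in the camera images.
- rack: chrome drying rack, fixed; a tray 118 x 346 mm whose top (where casts stand) is 10 mm above the bench, with five slots side by side along y at 70 mm spacing, each holding a cast along x. Its white air duct (50 mm deep, 58 mm high, black air slits) runs along the whole near edge, on the -x side, its slit face at x = -65 mm. Origin: on the bench under the middle of the slots
- slot0 (a point): middle of one of the rack's slots, on the tray top where a cast's underside rests; axes as the rack. The slot is a yoke of two plates 26 mm long in x, 28 mm apart, 24 mm high, with flared lips on top up to 32 mm; at x = +45 and -45 mm end stops, and level rails along y, up to 36 mm high
- slot1 (a point): middle of one of the rack's slots, on the tray top where a cast's underside rests; axes as the rack. The slot is a yoke of two plates 26 mm long in x, 28 mm apart, 24 mm high, with flared lips on top up to 32 mm; at x = +45 and -45 mm end stops, and level rails along y, up to 36 mm high
- slot2 (a point): middle of one of the rack's slots, on the tray top where a cast's underside rests; axes as the rack. The slot is a yoke of two plates 26 mm long in x, 28 mm apart, 24 mm high, with flared lips on top up to 32 mm; at x = +45 and -45 mm end stops, and level rails along y, up to 36 mm high
- slot3 (a point): middle of one of the rack's slots, on the tray top where a cast's underside rests; axes as the rack. The slot is a yoke of two plates 26 mm long in x, 28 mm apart, 24 mm high, with flared lips on top up to 32 mm; at x = +45 and -45 mm end stops, and level rails along y, up to 36 mm high
- slot4 (a point): middle of one of the rack's slots, on the tray top where a cast's underside rests; axes as the rack. The slot is a yoke of two plates 26 mm long in x, 28 mm apart, 24 mm high, with flared lips on top up to 32 mm; at x = +45 and -45 mm end stops, and level rails along y, up to 36 mm high
- cast_a_mid (a point): centre (half-way up and along) of a pastel stone cast, 0.2 kg, casts differ only in tint: a slab 80 mm long, 24 mm thick, 72 mm high, standing on a long side. +x points to its tooth end, rounded to 36 mm radius; the other end is square. y: across the thickness; z: up. Teeth stand 7 mm proud on the +y face, 12 to 37 mm ahead of the centre; elsewhere the faces are flat. May be absent
- cast_a_nose (a point): foremost point of the rounded tooth end of that cast, 40 mm ahead of its centre
- cast_b_mid (a point): another cast, the same shape; centre and axes as cast_a_mid; may be absent
- cast_b_nose (a point): foremost point of the rounded tooth end of that cast, 40 mm ahead of its centre
- cast_c_mid (a point): another cast, the same shape; centre and axes as cast_a_mid; may be absent
- cast_c_nose (a point): foremost point of the rounded tooth end of that cast, 40 mm ahead of its centre
- cast_d_mid (a point): another cast, the same shape; centre and axes as cast_a_mid; may be absent
- cast_d_nose (a point): foremost point of the rounded tooth end of that cast, 40 mm ahead of its centre
- cast_e_mid (a point): another cast, the same shape; centre and axes as cast_a_mid (always present)
- cast_e_nose (a point): foremost point of the rounded tooth end of that cast, 40 mm ahead of its centre
- hood (a joint): clear hinged flip hood over the dial, 122 mm long, 116 mm wide, 46 mm high, hinged along y at the deck's rear edge: 0 shut, grows as its front swings up and over to the rear, 1.9 rad fully open against its stop. Light and loose (0.12 kg): falls shut below about 1.1 rad, falls open and stays open beyond about 1.25
- hood_hinge (a point): fixed point on the white blower timer box (130 x 150 x 70 mm high, fixed, its front to -x): middle of the hood's hinge line, 72 mm above the bench, 60 mm behind the box's middle; axes of the box, y along the hinge line
- hood_tab (a point): grip point on the steel tab that juts level from the hood's front when shut (20 mm wide in y, 14 mm thick, 42 mm long); the point is 25 mm out from the hood's front wall, 17 mm from the tab's end; as shut it is 147 mm ahead of and 26 mm above the hinge line. It swings with the hood
- dial (a joint): black timer dial in the middle of the deck; grows as it is turned clockwise seen from above. At 0 the pointer end of its bar grip (white line and dot) shows to the box's front (-x); at 1.57 it shows to the brass pip on the +y side. Stays where it is left, light friction (0.03 N m)
- dial_grip (a point): on the dial's axis, 99 mm above the bench, inside its bar grip (50 mm long, 14 mm wide, 33 mm high, its top 109 mm above the bench; the disc under it has 26 mm radius, top 77 mm above the bench); turns with the dial, the pointer end along its -x
- flask: loose grey plastic flask, 94 x 82 x 53 mm; bystander, origin under its middle
- clamp: loose brass flask clamp, 50 x 140 mm, 115 mm high; bystander, origin under its middle
- burblock: loose steel bur block, 60 x 80 x 51 mm with burs; bystander, origin under its middle
Mind the look-alikes: they are no part of the job. Leave any red look-alike of the part that bears cast_d_mid alone.

How it is judged:
By the outcome, as a careful person would: the job done as asked, in the order asked, and still so for the second after the job is handed in, with the robot touching nothing.
Of cast_a, cast_b, cast_c, cast_d only 3 to 4 are there at a start; the rules pass over those that are not, and their reading is None.
At some moment in a run one of cast_a, cast_b, cast_c, cast_d may be knocked a few centimetres aside while the robot is not near it.
Once in a run the grip may slacken for a moment while it holds something.
It also fails if it takes over 210 s, if anything falls off the work surface, if the arm or the gripper's body presses on something with over 40 N, if the wrist force passes 120 N, or if a joint passes its speed limit or range.

## Working session

There is one attempt and no reset: what is moved stays moved. The work goes in short steps, Python scripts to look and compute and a shell command to move; the robot and the scene stay as the last step left them, time stands still between calls to the robot, and variables do not carry over. Pictures are saved under pics/ and viewed, about 12 in all and at most 16, crops included, and the job is handed in when it is done.

```bash
ls; mkdir -p pics
cat > h.py <<'E'
import numpy as np, cv2
from plant import sensors, grab_frame, order, masks_of
def snap(name,fn=None):
    f=grab_frame(name)
    if fn: cv2.imwrite('pics/'+fn,cv2.cvtColor(f['frame'],cv2.COLOR_RGB2BGR))
    return f
def proj(f,P):
    return cv2.projectPoints(np.array(P,float).reshape(-1,3),np.array(f['rvec'],float),np.array(f['tvec'],float),np.array(f['intrinsics'],float),None)[0].reshape(-1,2)
def ray(f,uv,z):
    R=cv2.Rodrigues(np.array(f['rvec'],float))[0];t=np.array(f['tvec'],float)
    uv=np.atleast_2d(np.array(uv,float));K=np.array(f['intrinsics'],float)
    d=(np.linalg.inv(K)@np.c_[uv,np.ones(len(uv))].T).T@R
    c=-R.T@t
    return c+d*((z-c[2])/d[:,2])[:,None]
E
python3 - <<'E'
from h import *
for c in ['top','scene']:
    f=snap(c,c+'0.png'); print(c,f['intrinsics'],f['rvec'],f['tvec'])
    for t in ['rack','cast_e_mid','hood','dial','flask','clamp','burblock']:
        for m in masks_of(c,t):
            ys,xs=np.nonzero(m['mask']); print(t,round(m['score'],2),m['extent'],xs.mean().round(),ys.mean().round())
print(sensors.read_state())
E
```

```text
pics
top [[554.0630451    0.         310.5325237 ]
 [  0.         554.0630451  237.29068986]
 [  0.           0.           1.        ]] [ 2.15229363 -2.17739096  0.11289305] [-0.03435085  0.5695656   1.21148311]
rack 0.97 [105.7, 211.2, 199.0, 99.9] 220.0 266.0
cast_e_mid 0.73 [281.1, 221.0, 12.8, 38.2] 286.0 240.0
cast_e_mid 0.3 [106.1, 213.9, 204.1, 96.7] 220.0 266.0
hood 0.68 [356.0, 233.7, 67.9, 86.9] 390.0 273.0
flask 0.58 [226.9, 140.2, 41.2, 45.2] 247.0 163.0
clamp 0.94 [451.4, 231.7, 73.0, 29.8] 486.0 244.0
clamp 0.54 [280.0, 218.6, 17.6, 43.5] 286.0 240.0
scene [[615.27080506   0.         321.76527733]
 [  0.         615.27080506 241.54690149]
 [  0.           0.           1.        ]] [ 2.41517492  0.79812904 -0.2404201 ] [-0.3887168  -0.26881447  1.54123731]
rack 0.69 [302.2, 100.0, 138.9, 164.7] 366.0 189.0
rack 0.18 [368.7, 163.9, 36.8, 40.1] 385.0 183.0
cast_e_mid 0.91 [337.0, 212.3, 38.2, 34.1] 357.0 228.0
hood 0.63 [213.5, 230.9, 90.3, 76.6] 258.0 266.0
dial 0.63 [213.5, 227.2, 87.5, 81.0] 258.0 266.0
flask 0.85 [417.7, 223.8, 56.2, 49.0] 447.0 247.0
flask 0.53 [379.9, 145.7, 40.1, 36.2] 399.0 164.0
clamp 0.93 [179.5, 337.2, 62.9, 93.0] 211.0 385.0
burblock 0.61 [391.0, 279.1, 35.5, 46.9] 409.0 301.0
{'time': 0.8, 'joints': array([-1.21418058,  0.41105142, -0.01272051,  1.59620639,  0.0055766 ,
        1.13430727, -0.08219263]), 'joint_velocities': array([ 0.00133566, -0.00028968,  0.00021788,  0.00238244, -0.00127206,
        0.00013562,  0.00088527]), 'joint_efforts': array([ 7.45138314e-04, -6.00338316e+01,  6.81081153e-01, -2.99731886e+01,
        1.38698251e-02,  1.68917155e-03, -9.41609670e-06]), 'eef_pos': array([0.25758755, 0.56944849, 0.23132504]), 'ee_rot': array([-6.62248898e-01, -3.07097755e+00, -1.04370559e-04]), 'wrist_force': array([ 0.25473186, -0.58204721,  0.38563053]), 'moment': array([0.0065166 , 0.01935254, 0.01931275]), 'opening': 0.0854357256137327}
```

View pics/top0.png

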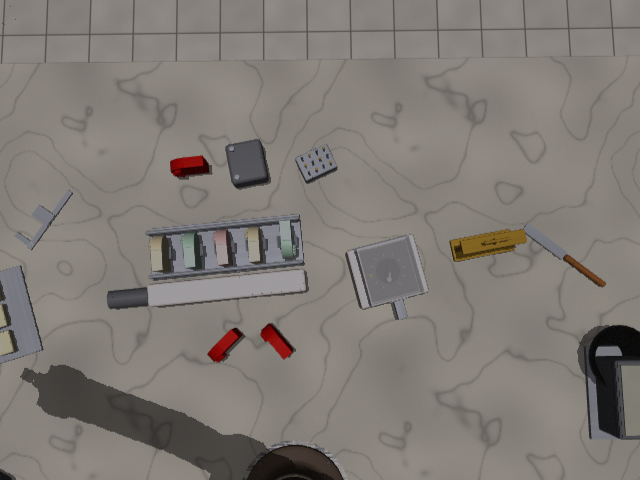

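View pics/scene0.png

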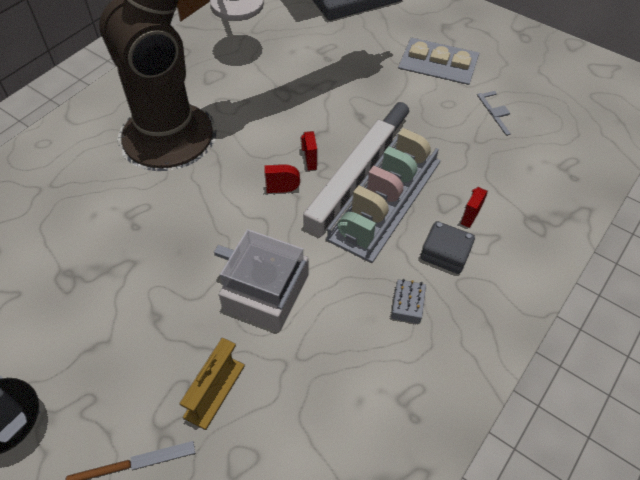

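Run:
```python
from h import *
f=snap('top');s=snap('scene')
print(proj(f,[[0,0,0],[.258,.569,.231]]),proj(s,[[0,0,0],[.258,.569,.231]]))
# rack tray/duct corners in top image
print('duct top',ray(f,[[149,288],[306,271],[149,306],[307,291]],.058))
print('tray',ray(f,[[147,231],[300,215],[150,278],[303,262]],.04))
print('box hood top',ray(f,[[347,252],[412,235],[362,309],[427,290],[401,314],[389,275]],.118))
a=f['frame'][200:320,95:320];b=s['frame'][95:270,200:450]
a=cv2.resize(a,(560,300),interpolation=cv2.INTER_CUBIC)[:, :]
b=cv2.resize(b[:, 90:],None,fx=1.7,fy=1.7,interpolation=cv2.INTER_CUBIC)
A=cv2.resize(f['frame'][205:315,140:315],(795,300*1),interpolation=cv2.INTER_CUBIC)[:, :]
B=cv2.resize(s['frame'][120:265,290:450],None,fx=2.05,fy=2.05,interpolation=cv2.INTER_CUBIC)
C=cv2.resize(s['frame'][215:335,200:320],None,fx=2.4,fy=2.4,interpolation=cv2.INTER_CUBIC)
o=np.zeros((600,800,3),np.uint8);o[:300,:795]=A;o[302:302+B.shape[0],:B.shape[1]]=B[:298];o[302:302+C.shape[0],400:400+C.shape[1]]=C
cv2.imwrite('pics/c1.png',o[:,:,::-1])
```

```text
[[294.82240944 497.77740164]
 [-22.24687989 399.0087331 ]] [[166.58729316 134.23461891]
 [385.50957238 -18.54440155]]
duct top [[ 0.45950799  0.31116123  0.058     ]
 [ 0.49246547 -0.03030704  0.058     ]
 [ 0.42068305  0.31039191  0.058     ]
 [ 0.44909484 -0.03201987  0.058     ]]
tray [[ 0.58650809  0.32342685  0.04      ]
 [ 0.61846765 -0.01801544  0.04      ]
 [ 0.48183888  0.31467967  0.04      ]
 [ 0.51328858 -0.02367258  0.04      ]]
box hood top [[ 0.52810279 -0.11652315  0.118     ]
 [ 0.56201686 -0.2524838   0.118     ]
 [ 0.41037423 -0.14515105  0.118     ]
 [ 0.4476783  -0.27983067  0.118     ]
 [ 0.39929855 -0.22488981  0.118     ]
 [ 0.47942715 -0.2024121   0.118     ]]
```

View pics/c1.png

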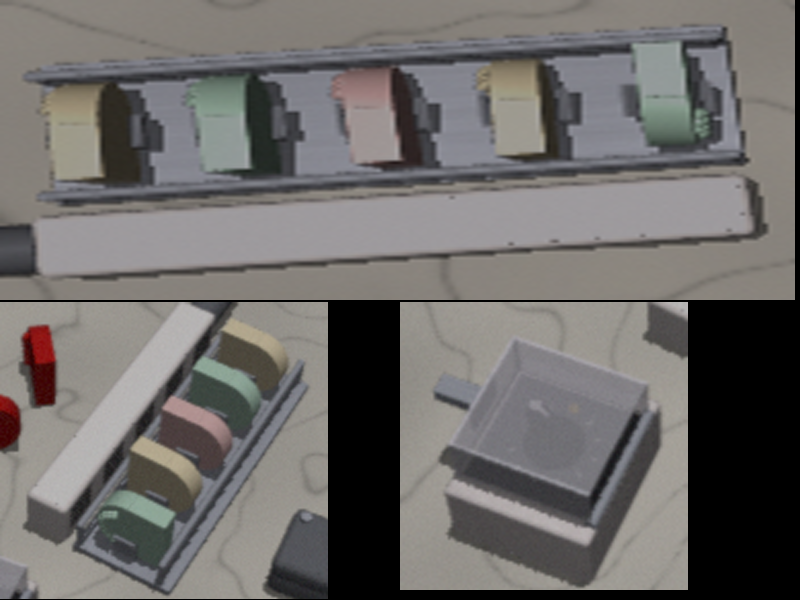

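```bash
cat >> h.py <<'E'
from scipy.spatial.transform import Rotation as Rn
RY=0.0945; RC=np.array([0.548,0.149])
def rk(x,y,z=None):  # rack local (m) -> world
    c,s=np.cos(RY),np.sin(RY); p=RC+np.array([c*x-s*y,s*x+c*y]); return p if z is None else np.r_[p,z]
def plan(P,ydeg):
    """print turn (tool rotvec, first) then shift in mm (tool axes after turn) to reach P with jaw y at world angle ydeg, pointing down"""
    st=sensors.read_state(); R=Rn.from_rotvec(st['ee_rot'])
    a=np.radians(ydeg); y=np.array([np.cos(a),np.sin(a),0]); z=np.array([0,0,-1.]); x=np.cross(y,z)
    T=Rn.from_matrix(np.c_[x,y,z]); d=(R.inv()*T).as_rotvec()
    print('t',st['time'],'turn',d.round(4),'shift',((P-st['eef_pos'])@np.c_[x,y,z]*1000).round(1),'pos',st['eef_pos'].round(4),'open',st['opening'],'q7',st['joints'][6].round(2),'F',st['wrist_force'].round(1))
E
python3 -c "
from h import *
plan(rk(0,.14,.2),95.4)"
```

```text
t 0.9 turn [ 0.      0.     -0.5191] shift [-249.5 -305.9   31.3] pos [0.2576 0.5695 0.2313] open 0.08534906737796734 q7 -0.08 F [0.8 0.3 0.1]
```

```bash
python3 -m creep '[[-1,0,0,0,0,0,-0.104],[-1,0,0,0,0,0,-0.104],[-1,0,0,0,0,0,-0.104],[-1,0,0,0,0,0,-0.104],[-1,0,0,0,0,0,-0.103]]' 40
python3 -m creep '[[-0.2,-21,-25.5,2.6,0,0,0],[-0.2,-21,-25.5,2.6,0,0,0],[-0.2,-21,-25.5,2.6,0,0,0],[-0.2,-21,-25.5,2.6,0,0,0],[-0.2,-21,-25.5,2.6,0,0,0],[-0.2,-21,-25.5,2.6,0,0,0],[-0.2,-21,-25.5,2.6,0,0,0],[-0.2,-21,-25.5,2.6,0,0,0],[-0.2,-21,-25.5,2.6,0,0,0],[-0.2,-21,-25.5,2.6,0,0,0],[-0.2,-21,-25.5,2.6,0,0,0],[-0.2,-20,-25,2.6,0,0,0]]'
python3 -c "
from h import *
plan(rk(0,.14,.2),95.4)
w=snap('wrist','w1.png'); print(w['rvec'],w['tvec'])
for i in range(5): print(i,proj(w,[rk(x,.07*i-.14,.082) for x in (-.04,0,.04)]).round().tolist())
for m in masks_of('wrist','cast_e_mid'): print(m['score'],m['extent'])
"
```

```text
time: 1.32
eef_pos: [0.2576, 0.5695, 0.2313]
ee_rot: [-0.156, 3.138, 0.0]
wrist_force: [-0.5, -0.2, 0.0]
opening: 0.0853
time: 2.32
eef_pos: [0.5374, 0.2875, 0.2002]
ee_rot: [-0.148, 3.138, 0.0]
wrist_force: [0.5, 0.0, 0.9]
opening: 0.0514
t 2.3167 turn [ 0.0001  0.0005 -0.0003] shift [2.6 1.2 0.2] pos [0.5374 0.2875 0.2002] open 0.05144825701608749 q7 1.1 F [0.5 0.  0.9]
[-1.97747769 -2.1731772  -0.30655462] [-0.2358477  -0.56691592  0.1933064 ]
0 [[-74.0, 169.0], [-58.0, 224.0], [-43.0, 275.0]]
1 [[25.0, 169.0], [37.0, 224.0], [48.0, 275.0]]
2 [[124.0, 169.0], [132.0, 224.0], [140.0, 274.0]]
3 [[223.0, 169.0], [227.0, 224.0], [231.0, 274.0]]
4 [[323.0, 169.0], [323.0, 224.0], [323.0, 274.0]]
0.6 [2.1, 166.3, 34.0, 96.1]
0.58 [213.3, 161.5, 55.8, 96.9]
```

View pics/w1.png

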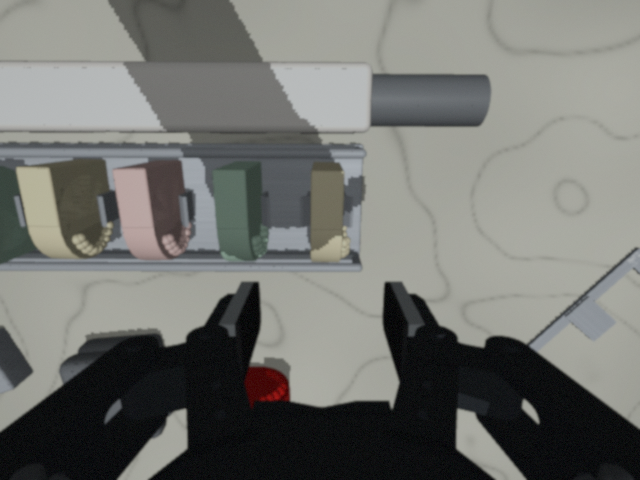

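Run:
```python
from h import *
w=snap('wrist');t=snap('top')
c,s=np.cos(RY),np.sin(RY)
def loc(P): d=P[:,:2]-RC; return np.c_[c*d[:,0]+s*d[:,1],-s*d[:,0]+c*d[:,1]].round(4)
print('wrist casts tops sq corners',loc(ray(w,[[311,163],[343,163],[215,163],[248,163],[116,165],[149,165]],.082)))
print('wrist rail ends',loc(ray(w,[[363,147],[361,268]],.046)))
print('wrist duct end',loc(ray(w,[[371,64],[371,130]],.058)))
print('rows pred',proj(w,[rk(-.04,.14,.082),rk(-.045,.14,.046),rk(.045,.14,.046),rk(-.065,.14,.058),rk(-.115,.14,.058)]).round())
# top: cast top corners from crop (scale 795/175 x, 300/110 y ; offset 140,205)
q=np.array([[50,178],[98,178],[200,170],[250,170],[352,163],[402,163],[497,156],[545,156],[634,43],[682,43]],float)
q=q*[175/795,110/300]+[140,205]
print('top casts',loc(ray(t,q,.082)))
```

```text
wrist casts tops sq corners [[-0.0417  0.1266]
 [-0.0415  0.149 ]
 [-0.0422  0.0592]
 [-0.042   0.0824]
 [-0.0414 -0.0106]
 [-0.0412  0.0127]]
wrist rail ends [[-0.0504  0.1667]
 [ 0.0517  0.1673]]
wrist duct end [[-0.1087  0.1698]
 [-0.0634  0.1711]]
rows pred [[330. 165.]
 [329. 154.]
 [329. 261.]
 [329. 128.]
 [329.  55.]]
top casts [[-0.0367  0.1557]
 [-0.0391  0.1332]
 [-0.038   0.085 ]
 [-0.0404  0.0616]
 [-0.0401  0.0134]
 [-0.0426 -0.0101]
 [-0.0418 -0.055 ]
 [-0.0442 -0.0775]
 [ 0.0403 -0.1281]
 [ 0.0379 -0.1507]]
```

```bash
python3 -c "
from h import *
plan(rk(-.005,.139,.052),95.4)"
```

```text
t 2.5167 turn [-0.0001 -0.0003 -0.0026] shift [  6.9  -0.4 147.9] pos [0.5368 0.2879 0.1999] open 0.0512401219321562 q7 1.1 F [ 0.2  1.2 -0.6]
```

```bash
python3 -m creep '[[-0.2,7,-0.4,0,0,0,0],[-0.2,0,0,30,0,0,0],[-0.2,0,0,30,0,0,0],[-0.2,0,0,30,0,0,0],[-0.2,0,0,25,0,0,0],[-0.2,0,0,18,0,0,0],[-0.2,0,0,10,0,0,0],[-0.2,0,0,5,0,0,0],[-0.2,0,0,0,0,0,0]]' 50
python3 -m creep '[[0.6,0,0,0,0,0,0],[0.6,0,0,0,0,0,0],[0.6,0,0,0,0,0,0],[0.6,0,0,0,0,0,0],[0.6,0,0,0,0,0,0],[0.6,0,0,0,0,0,0],[0.6,0,0,0,0,0,0]]'
python3 -m creep '[[0.6,0,0,-10,0,0,0],[0.6,0,0,-20,0,0,0],[0.6,0,0,-20,0,0,0],[0.6,0,0,-20,0,0,0],[0.6,0,0,-20,0,0,0],[0.6,0,0,-15,0,0,0],[0.6,0,0,-5,0,0,0],[0.6,0,0,0,0,0,0]]'
python3 -c "
from h import *
snap('wrist','w2.png')
plan(rk(-.005,.139,.052),95.4)"
```

```text
time: 3.27
eef_pos: [0.5282, 0.2887, 0.0517]
ee_rot: [0.15, -3.137, 0.0]
wrist_force: [0.4, -0.5, 0.4]
opening: 0.0516
time: 3.85
eef_pos: [0.5301, 0.2886, 0.0536]
ee_rot: [-0.148, 3.136, 0.002]
wrist_force: [-0.6, -0.0, 6.5]
opening: 0.0232
time: 4.52
eef_pos: [0.5299, 0.2879, 0.1638]
ee_rot: [-0.147, 3.136, 0.002]
wrist_force: [0.3, 0.2, -2.2]
opening: 0.0235
t 4.5667 turn [ 0.0002  0.0006 -0.0003] shift [ -0.5  -0.8 110.4] pos [0.5293 0.2877 0.1624] open 0.023298952908538294 q7 1.09 F [-0.7 -0.4 -2.4]
```

View pics/w2.png

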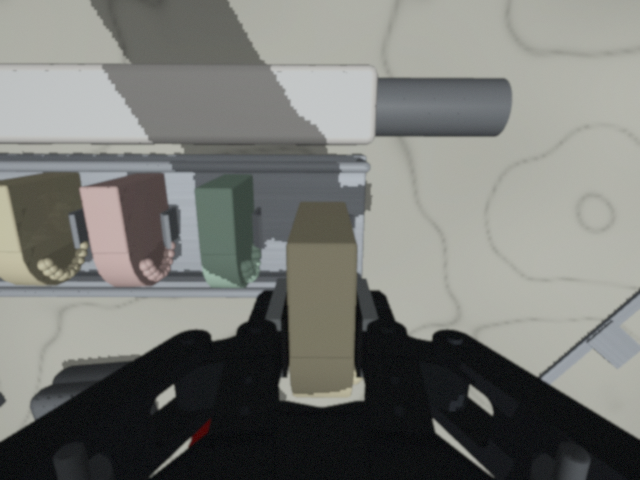

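```bash
python3 -m creep '[[0.6,0,0,0,0,0,0.1208],[0.6,0,0,0,0,0,0.1208],[0.6,0,0,0,0,0,0.1208],[0.6,0,0,0,0,0,0.1208],[0.6,0,0,0,0,0,0.1208],[0.6,0,0,0,0,0,0.1208],[0.6,0,0,0,0,0,0.1208],[0.6,0,0,0,0,0,0.1208],[0.6,0,0,0,0,0,0.1208]]'
python3 -m creep '[[0.6,0,0,0,0,0,0.1208],[0.6,0,0,0,0,0,0.1208],[0.6,0,0,0,0,0,0.1208],[0.6,0,0,0,0,0,0.1208],[0.6,0,0,0,0,0,0.1208],[0.6,0,0,0,0,0,0.1208],[0.6,0,0,0,0,0,0.1208],[0.6,0,0,0,0,0,0.1208],[0.6,0,0,0,0,0,0.1208]]'
python3 -m creep '[[0.6,0,0,0,0,0,0.1208],[0.6,0,0,0,0,0,0.1208],[0.6,0,0,0,0,0,0.1208],[0.6,0,0,0,0,0,0.1208],[0.6,0,0,0,0,0,0.1208],[0.6,0,0,0,0,0,0.1208],[0.6,0,0,0,0,0,0.1208],[0.6,0,0,0,0,0,0.1208],[0.6,0,0,0,0,0,0]]'
python3 -c "
from h import *
snap('wrist','w3.png')
plan(rk(.003,.1395,.054),-84.6)"
```

```text
time: 5.32
eef_pos: [0.5284, 0.2872, 0.1604]
ee_rot: [-1.504, -2.757, 0.004]
wrist_force: [1.8, 0.6, -2.6]
opening: 0.0234
time: 6.07
eef_pos: [0.5284, 0.2873, 0.1605]
ee_rot: [2.714, 1.582, -0.004]
wrist_force: [0.1, -0.1, -2.4]
opening: 0.0237
time: 6.82
eef_pos: [0.5284, 0.2875, 0.1605]
ee_rot: [3.136, 0.141, -0.003]
wrist_force: [0.3, -0.0, -2.3]
opening: 0.023
t 6.8667 turn [0.0021 0.0017 0.0028] shift [  9.3   0.3 106.7] pos [0.5285 0.2875 0.1607] open 0.02340798349279981 q7 -1.67 F [ 0.7 -0.3 -2.9]
```

View pics/w3.png

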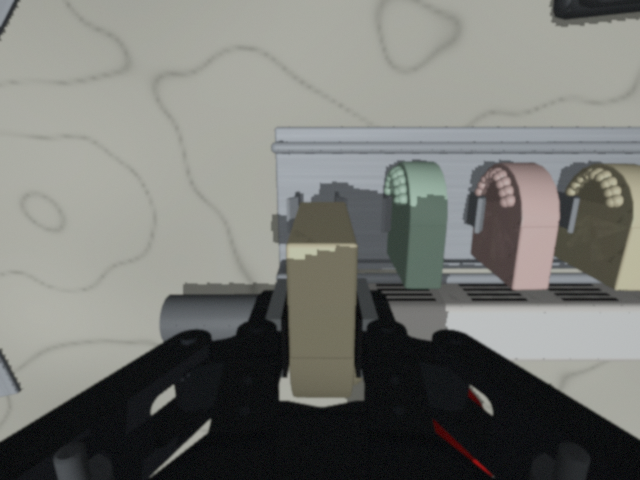

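```bash
python3 -m creep '[[0.6,9.3,0.3,0,0.002,0.002,0.003],[0.6,0,0,25,0,0,0],[0.6,0,0,25,0,0,0],[0.6,0,0,15,0,0,0],[0.6,0,0,10,0,0,0],[0.6,0,0,10,0,0,0],[0.6,0,0,8,0,0,0],[0.6,0,0,6,0,0,0],[0.6,0,0,5,0,0,0],[0.6,0,0,3,0,0,0],[0.6,0,0,0,0,0,0]]'
python3 -c "
from h import *
plan(rk(.003,.1395,.054),-84.6)"
```

```text
time: 7.78
eef_pos: [0.5388, 0.2899, 0.0547]
ee_rot: [-3.135, -0.146, -0.004]
wrist_force: [0.4, 4.8, -5.0]
opening: 0.0229
t 7.7833 turn [-0.0033 -0.0024 -0.001 ] shift [-1.1  1.7  0.7] pos [0.5388 0.2899 0.0547] open 0.022912803083274653 q7 -1.58 F [ 0.4  4.8 -5. ]
```

```bash
python3 -m creep '[[0.6,0,-2,1,0,0,0],[0.6,0,0,1,0,0,0],[0.6,0,0,0,0,0,0]]'
python3 -m creep '[[-0.2,0,0,0,0,0,0],[-0.2,0,0,0,0,0,0],[-0.2,0,0,0,0,0,0],[-0.2,0,0,0,0,0,0],[-0.2,0,0,-15,0,0,0],[-0.2,0,0,-30,0,0,0],[-0.2,0,0,-30,0,0,0],[-0.2,0,0,-30,0,0,0],[-0.2,0,0,-30,0,0,0],[-0.2,0,0,-10,0,0,0],[-0.2,0,0,0,0,0,0]]'
python3 -c "
from h import *
w=snap('wrist','w4.png')
print(proj(w,[rk(.04,.14,.082),rk(-.04,.07,.082),rk(.04,.07,.082),rk(.04,0,.082)]).round())
plan(rk(-.005,.07,.2),-84.6)"
```

```text
time: 8.03
eef_pos: [0.5387, 0.2905, 0.0535]
ee_rot: [-3.136, -0.145, -0.003]
wrist_force: [-1.8, 2.4, 2.3]
opening: 0.0233
time: 8.95
eef_pos: [0.5399, 0.2907, 0.201]
ee_rot: [-3.133, -0.144, -0.009]
wrist_force: [0.9, 0.2, -0.1]
opening: 0.0511
[[325. 179.]
 [415. 283.]
 [423. 179.]
 [521. 179.]]
t 9.0 turn [-0.0033 -0.0037 -0.0021] shift [-9.1 71.8 -1.1] pos [0.5388 0.2905 0.1989] open 0.050934803354075645 q7 -1.7 F [-0.   0.4 -1.8]
```

View pics/w4.png

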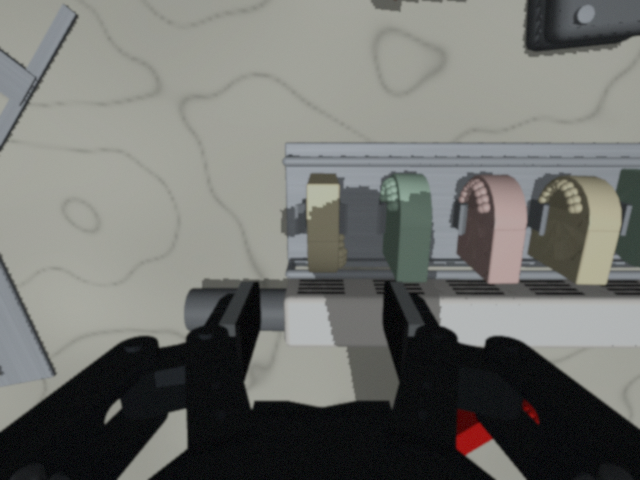

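```bash
python3 -m creep '[[-0.2,-3,23.6,0,-0.003,-0.003,-0.002],[-0.2,-3,23.6,0,0,0,0],[-0.2,-3,23.6,0,0,0,0],[-0.2,0,0,30,0,0,0],[-0.2,0,0,30,0,0,0],[-0.2,0,0,30,0,0,0],[-0.2,0,0,25,0,0,0],[-0.2,0,0,17,0,0,0],[-0.2,0,0,10,0,0,0],[-0.2,0,0,5,0,0,0],[-0.2,0,0,0,0,0,0]]' 50
python3 -c "
from h import *
plan(rk(-.005,.071,.052),-84.6)"
python3 -m creep '[[0.6,0,0,0,0,0,0],[0.6,0,0,0,0,0,0],[0.6,0,0,0,0,0,0],[0.6,0,0,0,0,0,0],[0.6,0,0,0,0,0,0],[0.6,0,0,0,0,0,0],[0.6,0,0,0,0,0,0]]'
python3 -c "
from h import *
plan(rk(-.005,.071,.052),-84.6)"
python3 -m creep '[[0.6,0,0,-10,0,0,0],[0.6,0,0,-20,0,0,0],[0.6,0,0,-20,0,0,0],[0.6,0,0,-20,0,0,0],[0.6,0,0,-20,0,0,0],[0.6,0,0,-15,0,0,0],[0.6,0,0,-5,0,0,0],[0.6,0,0,0,0,0,0]]'
```

```text
time: 9.92
eef_pos: [0.535, 0.2183, 0.0496]
ee_rot: [3.136, 0.147, -0.005]
wrist_force: [0.1, -0.4, 0.3]
opening: 0.0514
t 9.9167 turn [ 0.0024  0.0032 -0.0005] shift [ 1.4 -0.8 -2.4] pos [0.535  0.2183 0.0496] open 0.05135401306239795 q7 -1.47 F [ 0.1 -0.4  0.3]
time: 10.5
eef_pos: [0.5366, 0.2192, 0.0521]
ee_rot: [3.138, 0.148, 0.001]
wrist_force: [-0.1, 0.3, 6.9]
opening: 0.0235
t 10.5 turn [ 0.0001 -0.0007 -0.0002] shift [-0.3 -0.1  0.1] pos [0.5366 0.2192 0.0521] open 0.02351602831338745 q7 -1.47 F [-0.1  0.3  6.9]
time: 11.17
eef_pos: [0.5363, 0.2193, 0.1624]
ee_rot: [-3.138, -0.148, -0.001]
wrist_force: [-0.0, -0.8, -2.6]
opening: 0.023
```

```bash
python3 -m creep '[[0.6,0,0,0,0,0,-0.1208],[0.6,0,0,0,0,0,-0.1208],[0.6,0,0,0,0,0,-0.1208],[0.6,0,0,0,0,0,-0.1208],[0.6,0,0,0,0,0,-0.1208],[0.6,0,0,0,0,0,-0.1208],[0.6,0,0,0,0,0,-0.1208],[0.6,0,0,0,0,0,-0.1208],[0.6,0,0,0,0,0,-0.1208]]'
python3 -m creep '[[0.6,0,0,0,0,0,-0.1208],[0.6,0,0,0,0,0,-0.1208],[0.6,0,0,0,0,0,-0.1208],[0.6,0,0,0,0,0,-0.1208],[0.6,0,0,0,0,0,-0.1208],[0.6,0,0,0,0,0,-0.1208],[0.6,0,0,0,0,0,-0.1208],[0.6,0,0,0,0,0,-0.1208],[0.6,0,0,0,0,0,-0.1208]]'
python3 -m creep '[[0.6,0,0,0,0,0,-0.1208],[0.6,0,0,0,0,0,-0.1208],[0.6,0,0,0,0,0,-0.1208],[0.6,0,0,0,0,0,-0.1208],[0.6,0,0,0,0,0,-0.1208],[0.6,0,0,0,0,0,-0.1208],[0.6,0,0,0,0,0,-0.1208],[0.6,0,0,0,0,0,-0.1208],[0.6,0,0,0,0,0,0]]'
python3 -c "
from h import *
plan(rk(.003,.0713,.0535),95.4)"
```

```text
time: 11.92
eef_pos: [0.535, 0.2187, 0.1597]
ee_rot: [2.604, 1.757, -0.006]
wrist_force: [-0.6, 0.1, -1.9]
opening: 0.0234
time: 12.67
eef_pos: [0.5349, 0.2187, 0.1596]
ee_rot: [-1.319, -2.849, 0.005]
wrist_force: [0.2, -0.3, -2.1]
opening: 0.0233
time: 13.42
eef_pos: [0.5351, 0.2186, 0.1597]
ee_rot: [0.155, -3.134, 0.002]
wrist_force: [0.7, -0.4, -2.1]
opening: 0.0234
t 13.4167 turn [-0.0014 -0.0035  0.0044] shift [ -9.3   0.8 106.2] pos [0.5351 0.2186 0.1597] open 0.023440902782284227 q7 1.21 F [ 0.7 -0.4 -2.1]
```

```bash
python3 -m creep '[[0.6,-9.3,0.8,0,-0.001,-0.003,0.004],[0.6,0,0,25,0,0,0],[0.6,0,0,25,0,0,0],[0.6,0,0,15,0,0,0],[0.6,0,0,10,0,0,0],[0.6,0,0,10,0,0,0],[0.6,0,0,8,0,0,0],[0.6,0,0,6,0,0,0],[0.6,0,0,5,0,0,0],[0.6,0,0,3,0,0,0],[0.6,0,0,1,0,0,0],[0.6,0,0,0,0,0,0]]'
python3 -c "
from h import *
plan(rk(.003,.0713,.0521),95.4)"
```

```text
time: 14.42
eef_pos: [0.5455, 0.2207, 0.0533]
ee_rot: [-0.14, 3.136, 0.0]
wrist_force: [0.6, 0.3, -1.6]
opening: 0.0231
t 14.4167 turn [ 0.0002  0.0023 -0.0052] shift [ 1.3 -0.3  1.2] pos [0.5455 0.2207 0.0533] open 0.0231269062804074 q7 1.21 F [ 0.6  0.3 -1.6]
```

```bash
python3 -m creep '[[0.6,0,0,1,0,0,0],[0.6,0,0,1,0,0,0],[0.6,0,0,0,0,0,0]]'
python3 -m creep '[[-0.2,0,0,0,0,0,0],[-0.2,0,0,0,0,0,0],[-0.2,0,0,0,0,0,0],[-0.2,0,0,0,0,0,0],[-0.2,0,0,-15,0,0,0],[-0.2,0,0,-30,0,0,0],[-0.2,0,0,-30,0,0,0],[-0.2,0,0,-30,0,0,0],[-0.2,0,0,-30,0,0,0],[-0.2,0,0,-10,0,0,0],[-0.2,0,0,0,0,0,0]]'
python3 -c "
from h import *
w=snap('wrist','w5.png')
print(proj(w,[rk(-.04,.14,.082),rk(-.04,.07,.082),rk(-.04,0,.082),rk(-.04,-.07,.082)]).round())
plan(rk(-.005,.0005,.052),95.4)"
```

```text
time: 14.67
eef_pos: [0.5459, 0.2208, 0.0521]
ee_rot: [-0.14, 3.135, 0.001]
wrist_force: [-1.4, -0.6, 3.4]
opening: 0.0234
time: 15.58
eef_pos: [0.5467, 0.2214, 0.1993]
ee_rot: [-0.14, 3.131, 0.004]
wrist_force: [-0.1, 0.4, -1.0]
opening: 0.0511
[[417. 163.]
 [317. 164.]
 [217. 164.]
 [117. 165.]]
t 15.6333 turn [ 0.001   0.0043 -0.005 ] shift [  9.4 -71.3 145. ] pos [0.5456 0.2209 0.197 ] open 0.05096943283117597 q7 1.21 F [-0.7  0.2 -0.8]
```

View pics/w5.png

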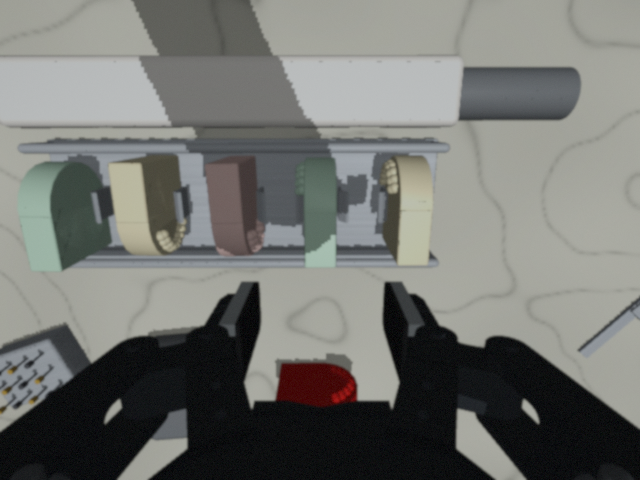

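```bash
python3 -m creep '[[-0.2,3,-23.3,0,0.001,0.004,-0.005],[-0.2,3,-23.3,0,0,0,0],[-0.2,3,-23.3,0,0,0,0],[-0.2,0,0,30,0,0,0],[-0.2,0,0,30,0,0,0],[-0.2,0,0,30,0,0,0],[-0.2,0,0,25,0,0,0],[-0.2,0,0,16,0,0,0],[-0.2,0,0,10,0,0,0],[-0.2,0,0,5,0,0,0],[-0.2,0,0,0,0,0,0]]' 50
python3 -m creep '[[0.6,0,0,0,0,0,0],[0.6,0,0,0,0,0,0],[0.6,0,0,0,0,0,0],[0.6,0,0,0,0,0,0],[0.6,0,0,0,0,0,0],[0.6,0,0,0,0,0,0],[0.6,0,0,0,0,0,0]]'
python3 -c "
from h import *
plan(rk(-.005,.002,.052),95.4)"
python3 -m creep '[[0.6,0,0,-10,0,0,0],[0.6,0,0,-20,0,0,0],[0.6,0,0,-20,0,0,0],[0.6,0,0,-20,0,0,0],[0.6,0,0,-20,0,0,0],[0.6,0,0,-15,0,0,0],[0.6,0,0,-5,0,0,0],[0.6,0,0,0,0,0,0]]'
python3 -m creep '[[0.6,0,0,0,0,0,0.1208],[0.6,0,0,0,0,0,0.1208],[0.6,0,0,0,0,0,0.1208],[0.6,0,0,0,0,0,0.1208],[0.6,0,0,0,0,0,0.1208],[0.6,0,0,0,0,0,0.1208],[0.6,0,0,0,0,0,0.1208],[0.6,0,0,0,0,0,0.1208],[0.6,0,0,0,0,0,0.1208]]'
python3 -m creep '[[0.6,0,0,0,0,0,0.1208],[0.6,0,0,0,0,0,0.1208],[0.6,0,0,0,0,0,0.1208],[0.6,0,0,0,0,0,0.1208],[0.6,0,0,0,0,0,0.1208],[0.6,0,0,0,0,0,0.1208],[0.6,0,0,0,0,0,0.1208],[0.6,0,0,0,0,0,0.1208],[0.6,0,0,0,0,0,0.1208]]'
python3 -m creep '[[0.6,0,0,0,0,0,0.1208],[0.6,0,0,0,0,0,0.1208],[0.6,0,0,0,0,0,0.1208],[0.6,0,0,0,0,0,0.1208],[0.6,0,0,0,0,0,0.1208],[0.6,0,0,0,0,0,0.1208],[0.6,0,0,0,0,0,0.1208],[0.6,0,0,0,0,0,0.1208],[0.6,0,0,0,0,0,0]]'
python3 -c "
from h import *
plan(rk(.003,.0015,.0535),-84.6)"
```

```text
time: 16.55
eef_pos: [0.5412, 0.1497, 0.0485]
ee_rot: [0.148, -3.133, 0.003]
wrist_force: [-0.3, -0.3, 0.2]
opening: 0.0515
time: 17.13
eef_pos: [0.543, 0.1503, 0.0512]
ee_rot: [0.148, -3.138, 0.001]
wrist_force: [-0.8, -0.1, 7.1]
opening: 0.0232
t 17.1333 turn [-0.0004 -0.0001 -0.0001] shift [ 0.2  0.2 -0.8] pos [0.543  0.1503 0.0512] open 0.02318832066839899 q7 1.34 F [-0.8 -0.1  7.1]
time: 17.8
eef_pos: [0.543, 0.1504, 0.1617]
ee_rot: [-0.148, 3.138, -0.0]
wrist_force: [0.8, -0.4, -2.0]
opening: 0.0233
time: 18.55
eef_pos: [0.5416, 0.1499, 0.1587]
ee_rot: [-1.503, -2.756, 0.006]
wrist_force: [-0.6, -0.0, -1.8]
opening: 0.0233
time: 19.3
eef_pos: [0.5416, 0.1499, 0.1588]
ee_rot: [2.714, 1.582, -0.007]
wrist_force: [-0.3, -0.4, -1.1]
opening: 0.0235
time: 20.05
eef_pos: [0.5416, 0.15, 0.1588]
ee_rot: [3.136, 0.141, -0.006]
wrist_force: [0.9, 0.7, -3.0]
opening: 0.0233
t 20.05 turn [ 0.0025  0.0041 -0.0044] shift [9.300e+00 1.000e-01 1.053e+02] pos [0.5416 0.15   0.1588] open 0.023307152633941088 q7 -1.46 F [ 0.9  0.7 -3. ]
```

```bash
python3 -m creep '[[0.6,9.3,0.1,0,0.002,0.004,-0.004],[0.6,0,0,25,0,0,0],[0.6,0,0,25,0,0,0],[0.6,0,0,15,0,0,0],[0.6,0,0,10,0,0,0],[0.6,0,0,10,0,0,0],[0.6,0,0,8,0,0,0],[0.6,0,0,6,0,0,0],[0.6,0,0,4,0,0,0],[0.6,0,0,3,0,0,0],[0.6,0,0,1,0,0,0],[0.6,0,0,0,0,0,0]]'
python3 -c "
from h import *
plan(rk(.003,.0015,.0512),-84.6)"
```

```text
time: 21.05
eef_pos: [0.5521, 0.1512, 0.0533]
ee_rot: [-3.136, -0.156, -0.004]
wrist_force: [0.5, 0.6, -1.6]
opening: 0.0232
t 21.05 turn [-0.0012 -0.0023  0.005 ] shift [-1.3  0.3  2.1] pos [0.5521 0.1512 0.0533] open 0.023168881259156674 q7 -1.34 F [ 0.5  0.6 -1.6]
```

```bash
python3 -m creep '[[0.6,0,0,1,0,0,0],[0.6,0,0,1,0,0,0],[0.6,0,0,0.7,0,0,0],[0.6,0,0,0,0,0,0]]'
python3 -m creep '[[-0.2,0,0,0,0,0,0],[-0.2,0,0,0,0,0,0],[-0.2,0,0,0,0,0,0],[-0.2,0,0,0,0,0,0],[-0.2,0,0,-15,0,0,0],[-0.2,0,0,-30,0,0,0],[-0.2,0,0,-30,0,0,0],[-0.2,0,0,-30,0,0,0],[-0.2,0,0,-30,0,0,0],[-0.2,0,0,-10,0,0,0],[-0.2,0,0,0,0,0,0]]'
python3 -c "
from h import *
w=snap('wrist','w6.png')
print(proj(w,[rk(-.04,.07*i-.14,.082) for i in range(5)]).round())
plan(rk(-.005,-.068,.052),-84.6)"
```

```text
time: 21.38
eef_pos: [0.5523, 0.1512, 0.0512]
ee_rot: [-3.136, -0.155, -0.004]
wrist_force: [-1.4, -1.0, 6.0]
opening: 0.023
time: 22.3
eef_pos: [0.5532, 0.1512, 0.1981]
ee_rot: [-3.134, -0.155, -0.01]
wrist_force: [0.1, -0.3, -0.5]
opening: 0.0514
[[507. 286.]
 [415. 285.]
 [324. 285.]
 [232. 284.]
 [141. 284.]]
t 22.35 turn [-0.0023 -0.0039  0.0052] shift [ -9.3  69.9 144.1] pos [0.5521 0.1513 0.1961] open 0.05104961228109655 q7 -1.47 F [ 0.5  0.  -1.4]
```

View pics/w6.png

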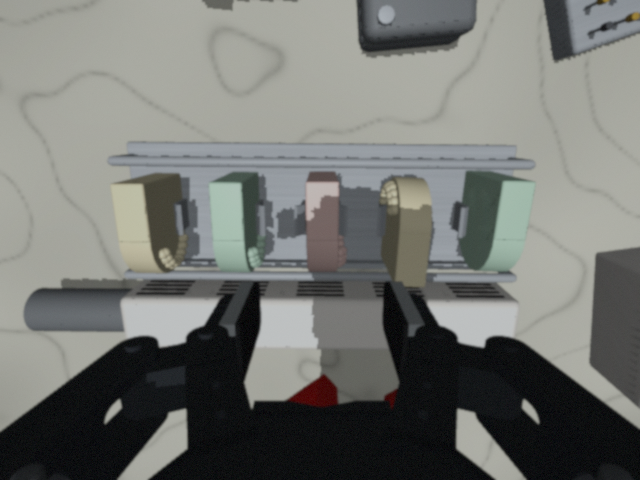

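```bash
python3 -m creep '[[-0.2,-3,23,0,-0.002,-0.004,0.005],[-0.2,-3,23,0,0,0,0],[-0.2,-3,23,0,0,0,0],[-0.2,0,0,30,0,0,0],[-0.2,0,0,30,0,0,0],[-0.2,0,0,30,0,0,0],[-0.2,0,0,25,0,0,0],[-0.2,0,0,15,0,0,0],[-0.2,0,0,9,0,0,0],[-0.2,0,0,4,0,0,0],[-0.2,0,0,0,0,0,0]]' 50
python3 -m creep '[[0.6,0,0,0,0,0,0],[0.6,0,0,0,0,0,0],[0.6,0,0,0,0,0,0],[0.6,0,0,0,0,0,0],[0.6,0,0,0,0,0,0],[0.6,0,0,0,0,0,0],[0.6,0,0,0,0,0,0]]'
python3 -c "
from h import *
plan(rk(-.005,-.068,.052),-84.6)"
python3 -m creep '[[0.6,0,0,-10,0,0,0],[0.6,0,0,-20,0,0,0],[0.6,0,0,-20,0,0,0],[0.6,0,0,-20,0,0,0],[0.6,0,0,-20,0,0,0],[0.6,0,0,-15,0,0,0],[0.6,0,0,-5,0,0,0],[0.6,0,0,0,0,0,0]]'
python3 -m creep '[[0.6,0,0,0,0,0,-0.1208],[0.6,0,0,0,0,0,-0.1208],[0.6,0,0,0,0,0,-0.1208],[0.6,0,0,0,0,0,-0.1208],[0.6,0,0,0,0,0,-0.1208],[0.6,0,0,0,0,0,-0.1208],[0.6,0,0,0,0,0,-0.1208],[0.6,0,0,0,0,0,-0.1208],[0.6,0,0,0,0,0,-0.1208]]'
python3 -m creep '[[0.6,0,0,0,0,0,-0.1208],[0.6,0,0,0,0,0,-0.1208],[0.6,0,0,0,0,0,-0.1208],[0.6,0,0,0,0,0,-0.1208],[0.6,0,0,0,0,0,-0.1208],[0.6,0,0,0,0,0,-0.1208],[0.6,0,0,0,0,0,-0.1208],[0.6,0,0,0,0,0,-0.1208],[0.6,0,0,0,0,0,-0.1208]]'
python3 -m creep '[[0.6,0,0,0,0,0,-0.1208],[0.6,0,0,0,0,0,-0.1208],[0.6,0,0,0,0,0,-0.1208],[0.6,0,0,0,0,0,-0.1208],[0.6,0,0,0,0,0,-0.1208],[0.6,0,0,0,0,0,-0.1208],[0.6,0,0,0,0,0,-0.1208],[0.6,0,0,0,0,0,-0.1208],[0.6,0,0,0,0,0,0]]'
python3 -c "
from h import *
plan(rk(.003,-.068,.0535),95.4)"
```

```text
time: 23.27
eef_pos: [0.5483, 0.0808, 0.0512]
ee_rot: [3.136, 0.147, -0.006]
wrist_force: [0.5, -0.1, 0.1]
opening: 0.0514
time: 23.85
eef_pos: [0.5499, 0.0814, 0.0534]
ee_rot: [3.138, 0.148, -0.0]
wrist_force: [0.4, 0.4, 6.5]
opening: 0.0231
t 23.85 turn [ 0.0004  0.     -0.0001] shift [-0.5  0.6  1.4] pos [0.5499 0.0814 0.0534] open 0.023109973033317733 q7 -1.22 F [0.4 0.4 6.5]
time: 24.52
eef_pos: [0.5496, 0.0815, 0.1637]
ee_rot: [3.138, 0.148, -0.0]
wrist_force: [0.1, 0.3, -2.5]
opening: 0.0233
time: 25.27
eef_pos: [0.5482, 0.0813, 0.1611]
ee_rot: [-2.603, -1.757, 0.007]
wrist_force: [-0.4, -0.5, -1.8]
opening: 0.023
time: 26.02
eef_pos: [0.5482, 0.0812, 0.161]
ee_rot: [-1.318, -2.848, 0.005]
wrist_force: [0.7, -0.3, -2.2]
opening: 0.0231
time: 26.77
eef_pos: [0.5482, 0.0812, 0.1611]
ee_rot: [0.155, -3.133, 0.002]
wrist_force: [0.2, 0.0, -1.3]
opening: 0.0234
t 26.7667 turn [-0.0008 -0.0046  0.0044] shift [ -9.2  -0.4 107.6] pos [0.5482 0.0812 0.1611] open 0.023433794631100714 q7 1.46 F [ 0.2  0.  -1.3]
```

```bash
python3 -m creep '[[0.6,-9.2,-0.2,0,-0.001,-0.004,0.004],[0.6,0,0,25,0,0,0],[0.6,0,0,25,0,0,0],[0.6,0,0,15,0,0,0],[0.6,0,0,10,0,0,0],[0.6,0,0,10,0,0,0],[0.6,0,0,8,0,0,0],[0.6,0,0,6,0,0,0],[0.6,0,0,4,0,0,0],[0.6,0,0,3,0,0,0],[0.6,0,0,1,0,0,0],[0.6,0,0,0,0,0,0]]'
python3 -c "
from h import *
plan(rk(.003,-.068,.0534),95.4)"
```

```text
time: 27.77
eef_pos: [0.5588, 0.082, 0.0556]
ee_rot: [-0.14, 3.136, 0.0]
wrist_force: [0.3, -0.2, -1.2]
opening: 0.0235
t 27.7667 turn [ 0.0001  0.0024 -0.0052] shift [ 1.5 -0.3  2.2] pos [0.5588 0.082  0.0556] open 0.02353606791114475 q7 1.47 F [ 0.3 -0.2 -1.2]
```

```bash
python3 -m creep '[[0.6,0,0,1,0,0,0],[0.6,0,0,1,0,0,0],[0.6,0,0,0.8,0,0,0],[0.6,0,0,0,0,0,0]]'
python3 -m creep '[[-0.2,0,0,0,0,0,0],[-0.2,0,0,0,0,0,0],[-0.2,0,0,0,0,0,0],[-0.2,0,0,0,0,0,0],[-0.2,0,0,-15,0,0,0],[-0.2,0,0,-30,0,0,0],[-0.2,0,0,-30,0,0,0],[-0.2,0,0,-30,0,0,0],[-0.2,0,0,-30,0,0,0],[-0.2,0,0,-30,0,0,0],[-0.2,0,0,-20,0,0,0],[-0.2,0,0,0,0,0,0]]'
python3 -c "
from h import *
plan(np.array([.36,-.215,.30]),-76)"
```

```text
time: 28.1
eef_pos: [0.559, 0.0821, 0.0534]
ee_rot: [-0.14, 3.136, 0.001]
wrist_force: [-1.2, -0.5, 3.8]
opening: 0.0233
time: 29.1
eef_pos: [0.5606, 0.0824, 0.2426]
ee_rot: [-0.139, 3.129, 0.003]
wrist_force: [1.0, 0.3, 0.1]
opening: 0.0514
t 29.1 turn [ 1.4700e-02 -7.0000e-04  2.9862e+00] shift [-266.5  240.   -57.4] pos [0.5606 0.0824 0.2426] open 0.051394327014981145 q7 1.45 F [1.  0.3 0.1]
```

```bash
python3 -m creep '[[-0.2,0,0,0,0,0,0.1194],[-0.2,0,0,0,0,0,0.1194],[-0.2,0,0,0,0,0,0.1194],[-0.2,0,0,0,0,0,0.1194],[-0.2,0,0,0,0,0,0.1194],[-0.2,0,0,0,0,0,0.1194],[-0.2,0,0,0,0,0,0.1194],[-0.2,0,0,0,0,0,0.1194],[-0.2,0,0,0,0,0,0.1194],[-0.2,0,0,0,0,0,0.1194],[-0.2,0,0,0,0,0,0.1194],[-0.2,0,0,0,0,0,0.1194]]'
python3 -m creep '[[-0.2,0,0,0,0,0,0.1194],[-0.2,0,0,0,0,0,0.1194],[-0.2,0,0,0,0,0,0.1194],[-0.2,0,0,0,0,0,0.1194],[-0.2,0,0,0,0,0,0.1194],[-0.2,0,0,0,0,0,0.1194],[-0.2,0,0,0,0,0,0.1194],[-0.2,0,0,0,0,0,0.1194],[-0.2,0,0,0,0,0,0.1194],[-0.2,0,0,0,0,0,0.1194],[-0.2,0,0,0,0,0,0.1194],[-0.2,0,0,0,0,0,0.1194]]'
python3 -m creep '[[-0.2,0,0,0,0,0,0.12],[-0.2,-26.6,24,-5.7,0,0,0],[-0.2,-26.6,24,-5.7,0,0,0],[-0.2,-26.6,24,-5.7,0,0,0],[-0.2,-26.6,24,-5.7,0,0,0],[-0.2,-26.6,24,-5.7,0,0,0],[-0.2,-26.6,24,-5.7,0,0,0],[-0.2,-26.6,24,-5.7,0,0,0],[-0.2,-26.6,24,-5.7,0,0,0],[-0.2,-26.6,24,-5.7,0,0,0],[-0.2,-26.6,24,-5.7,0,0,0],[-0.2,0,0,0,0,0,0]]'
python3 - <<'E'
from h import *
plan(np.array([.36,-.215,.30]),-76)
w=snap('wrist'); t=snap('top'); np.savez('w7.npz',**w)
for c in ['wrist','top']:
  for th in ['hood','dial','hood_tab']:
    for m in masks_of(c,th): print(c,th,m['score'],m['extent'])
o=np.zeros((600,800,3),np.uint8); o[:480,:640]=w['frame']
o[480:600,:800]=0
A=cv2.resize(t['frame'][205:275,145:310],(320,120)) if 0 else cv2.resize(t['frame'][205:315,140:315],None,fx=1.09,fy=1.09)
A=cv2.resize(t['frame'][205:290,140:315],None,fx=1.4,fy=1.4); o[480:480+A.shape[0],:A.shape[1]]=A[:120]
cv2.imwrite('pics/c7.png',o[:,:,::-1])
E
```

```text
time: 30.1
eef_pos: [0.558, 0.0819, 0.2369]
ee_rot: [1.962, 2.452, 0.001]
wrist_force: [-0.6, -0.5, -0.2]
opening: 0.0516
time: 31.1
eef_pos: [0.558, 0.0819, 0.237]
ee_rot: [3.091, 0.561, 0.002]
wrist_force: [0.1, -0.2, -0.5]
opening: 0.0513
time: 32.1
eef_pos: [0.3547, -0.221, 0.2949]
ee_rot: [3.119, 0.371, 0.006]
wrist_force: [-0.4, 0.2, -0.5]
opening: 0.0514
t 32.1 turn [ 0.0005 -0.0036 -0.0073] shift [ 6.6 -4.5 -5.1] pos [ 0.3547 -0.221   0.2949] open 0.05139265807263599 q7 -0.95 F [-0.4  0.2 -0.5]
wrist hood 0.59 [265.2, 1.2, 157.5, 171.3]
wrist dial 0.28 [1.5, 1.3, 175.2, 61.3]
wrist hood_tab 0.97 [268.2, 1.0, 150.9, 173.5]
top hood 0.61 [357.7, 235.2, 66.7, 84.5]
top dial 0.3 [184.2, 232.8, 18.6, 38.0]
top hood_tab 0.77 [353.5, 234.4, 72.1, 87.6]
top hood_tab 0.31 [105.3, 213.8, 200.3, 99.3]
top hood_tab 0.26 [153.9, 234.7, 19.1, 39.2]
```

View pics/c7.png

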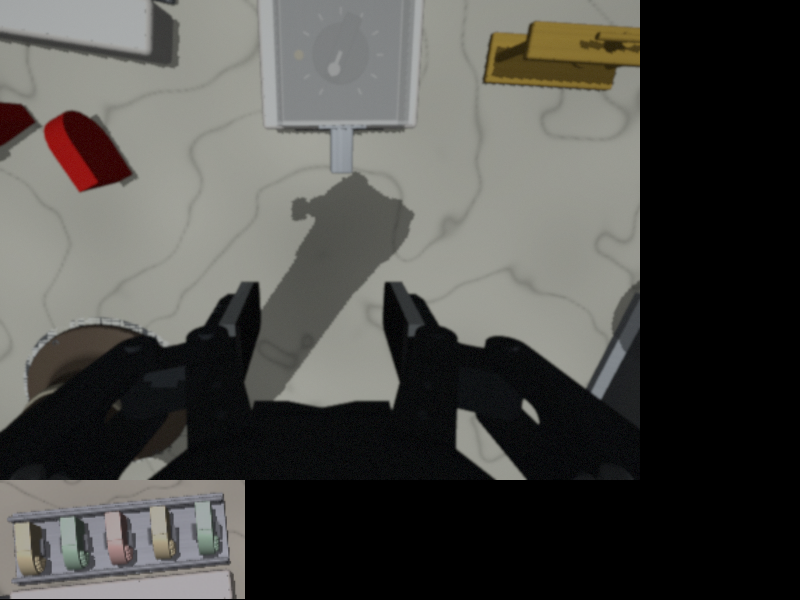

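Run:
```python
from h import *
w=dict(np.load('w7.npz'))
m=masks_of('wrist','hood')[0]['mask']
P=ray(w,[[341.5,172],[341.5,128]],.105); print('tab end/wall',P, np.linalg.norm(P[0]-P[1]))
a,b=ray(w,[[265,128],[415,127]],.07)[:,:2]; print('front edge yaw y-axis deg',np.degrees(np.arctan2(*(a-b)[::-1])),np.linalg.norm(a-b))
d=(P[1]-P[0])/np.linalg.norm(P[1]-P[0]); print('tab dir deg',np.degrees(np.arctan2(d[1],d[0])))
T=P[0]+.017*d; T[2]=.098; print('grip',T)
print('dial ctr/dot', ray(w,[[341,50],[333,70]],[.077]), 'pip',ray(w,[[299,55]],.07))
plan(np.r_[T[:2],.2],-76)
```

```text
tab end/wall [[ 0.38982494 -0.23105003  0.105     ]
 [ 0.4267952  -0.2215193   0.105     ]] 0.038178990393768264
front edge yaw y-axis deg 103.96215201707176 0.14485163488055555
tab dir deg 14.455780599286305
grip [ 0.40628673 -0.22680627  0.098     ]
dial ctr/dot [[ 0.49231578 -0.20570006  0.077     ]
 [ 0.47455489 -0.2027557   0.077     ]] pip [[ 0.48057712 -0.16928062  0.07      ]]
t 32.55 turn [ 0.0004 -0.0011  0.0025] shift [43.2 23.2 93.9] pos [ 0.3588 -0.2147  0.2939] open 0.05156544070377778 q7 -0.95 F [ 0.2 -0.3 -0.5]
```

```bash
python3 -m creep '[[-0.2,21.5,11.5,20,0,0,0.0025],[-0.2,21.5,11.5,20,0,0,0],[-0.2,0,0,35,0,0,0],[-0.2,0,0,35,0,0,0],[-0.2,0,0,35,0,0,0],[-0.2,0,0,30,0,0,0],[-0.2,0,0,20,0,0,0],[-0.2,0,0,12,0,0,0],[-0.2,0,0,5,0,0,0],[-0.2,0,0,0,0,0,0],[-0.2,0,0,0,0,0,0]]' 25
python3 -c "
from h import *
plan(np.array([.4063,-.2268,.079]),-76)
w=snap('wrist','w8.png')"
```

```text
time: 33.47
eef_pos: [0.4064, -0.2275, 0.0825]
ee_rot: [3.118, 0.381, 0.003]
wrist_force: [-0.1, 0.1, 0.0]
opening: 0.0511
t 33.4667 turn [ 0.0006 -0.0017 -0.0014] shift [ 0.1 -0.6  3.5] pos [ 0.4064 -0.2275  0.0825] open 0.051074323620434174 q7 -0.45 F [-0.1  0.1  0. ]
```

View pics/w8.png

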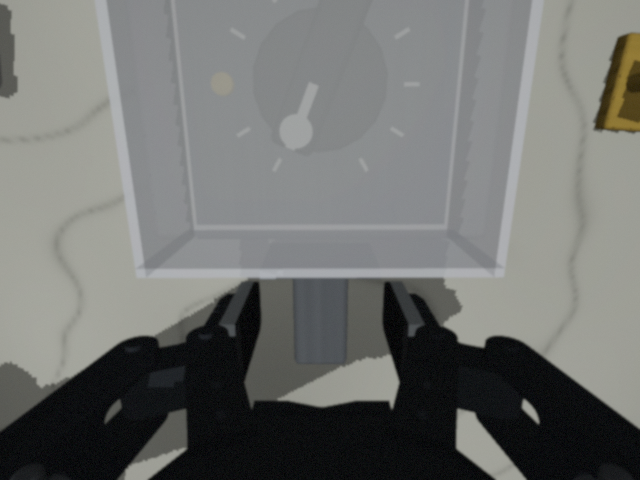

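```bash
python3 -m creep '[[-0.2,0,-0.6,3.5,0,0,0],[0.7,0,0,0,0,0,0],[0.7,0,0,0,0,0,0],[0.7,0,0,0,0,0,0],[0.7,0,0,0,0,0,0],[0.7,0,0,0,0,0,0],[0.7,0,0,0,0,0,0]]' 25
python3 -c "
from h import *
plan(np.array([.4063,-.2268,.079]),-76)
a=np.radians(10.03)+np.linspace(0,1.45,13)
print(np.c_[np.diff(-149.3*np.cos(a)),-np.diff(149.3*np.sin(a))].round(1).tolist())"
```

```text
time: 34.1
eef_pos: [0.4063, -0.227, 0.0792]
ee_rot: [3.118, 0.38, 0.005]
wrist_force: [-0.8, -1.0, 5.5]
opening: 0.0193
t 34.1 turn [ 0.0008 -0.0028 -0.0017] shift [ 0.  -0.2  0.2] pos [ 0.4063 -0.227   0.0792] open 0.01925316813226694 q7 -0.44 F [-0.8 -1.   5.5]
[[4.2, -17.5], [6.3, -16.9], [8.3, -16.0], [10.2, -14.9], [11.9, -13.6], [13.4, -12.0], [14.8, -10.3], [15.9, -8.5], [16.8, -6.5], [17.5, -4.4], [17.9, -2.3], [18.0, -0.1]]
```

Gripped (19 mm). First quarter of the arc, then the rest if forces are fine.

```bash
python3 -m creep '[[0.7,4.2,0,-17.5,0,0,0],[0.7,6.3,0,-16.9,0,0,0],[0.7,8.3,0,-16,0,0,0],[0.7,0,0,0,0,0,0]]'
python3 -m creep '[[0.7,10.2,0,-14.9,0,0,0],[0.7,11.9,0,-13.6,0,0,0],[0.7,0,0,0,0,0,0]]'
```

```text
time: 34.43
eef_pos: [0.4249, -0.2223, 0.131]
ee_rot: [3.118, 0.382, 0.004]
wrist_force: [-2.9, -2.3, 2.8]
opening: 0.0195
time: 34.68
eef_pos: [0.4465, -0.217, 0.1592]
ee_rot: [3.118, 0.382, 0.003]
wrist_force: [-2.3, -2.0, 3.8]
opening: 0.0194
```

```bash
python3 -m creep '[[0.7,13.4,0,-12,0,0,0],[0.7,14.8,0,-10.3,0,0,0],[0.7,15.9,0,-8.5,0,0,0],[0.7,0,0,0,0,0,0]]'
python3 -m creep '[[0.7,16.8,0,-6.5,0,0,0],[0.7,17.5,0,-4.4,0,0,0],[0.7,17.9,0,-2.3,0,0,0],[0.7,18,0,-0.1,0,0,0],[0.7,0,0,0,0,0,0]]'
python3 -c "
from h import *
s=snap('scene');t=snap('top')
plan(np.array([.55,-.19,.209]),-76)
o=np.zeros((480,800,3),np.uint8);o[:,:400]=cv2.resize(s['frame'][200:320,190:290],(400,480));o[:,400:]=cv2.resize(t['frame'][205:325,340:440],(400,480))
cv2.imwrite('pics/c9.png',o[:,:,::-1])"
```

```text
time: 35.02
eef_pos: [0.4904, -0.2061, 0.1897]
ee_rot: [3.117, 0.384, 0.005]
wrist_force: [-4.7, -0.3, 9.5]
opening: 0.0195
time: 35.43
eef_pos: [0.5589, -0.1889, 0.2016]
ee_rot: [3.116, 0.384, 0.005]
wrist_force: [0.5, 0.3, 7.1]
opening: 0.0196
t 35.5333 turn [ 0.0008 -0.0031 -0.0011] shift [-7.1 -1.1 -7.3] pos [ 0.5571 -0.1894  0.2017] open 0.01984172380740744 q7 -0.71 F [ 2.6 -0.8  0.4]
```

View pics/c9.png

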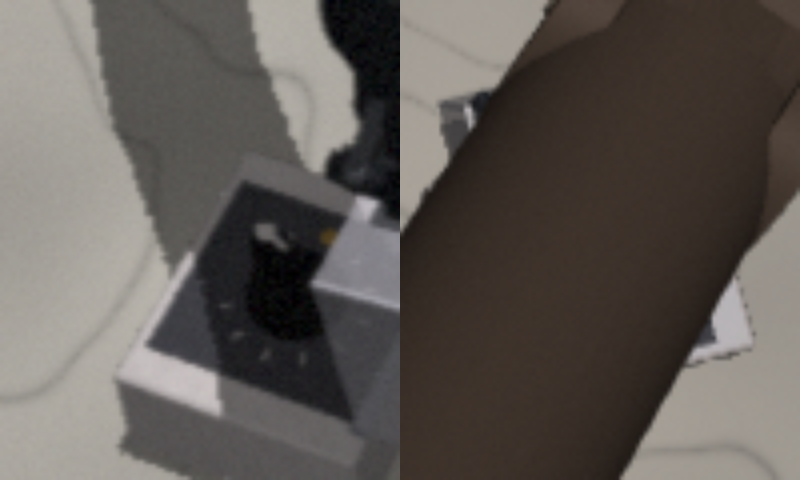

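```bash
python3 -m creep '[[0.7,15,0,1,0,0,0],[0.7,0,0,0,0,0,0],[-0.2,0,0,0,0,0,0],[-0.2,0,0,0,0,0,0],[-0.2,0,0,0,0,0,0],[-0.2,0,0,-20,0,0,0],[-0.2,0,0,-30,0,0,0],[-0.2,0,0,-30,0,0,0],[-0.2,0,0,-10,0,0,0],[-0.2,0,0,0,0,0,0]]'
python3 -c "
from h import *
s=snap('scene','s10.png')
w=snap('wrist')
plan(np.array([.42,-.223,.28]),-76)
o=np.zeros((480,800,3),np.uint8);o[:,:400]=cv2.resize(s['frame'][190:310,190:290],(400,480));o[:360,400:]=cv2.resize(w['frame'],(400,300))if 0 else 0
o[:300,400:]=cv2.resize(w['frame'],(400,300))
cv2.imwrite('pics/c10.png',o[:,:,::-1])"
```

```text
time: 36.37
eef_pos: [0.5715, -0.1867, 0.294]
ee_rot: [3.118, 0.38, 0.011]
wrist_force: [-0.5, -0.3, -0.2]
opening: 0.0511
t 36.4667 turn [-0.0006 -0.0023 -0.0015] shift [-1.55e+02 -1.00e-01  1.06e+01] pos [ 0.5704 -0.1856  0.2906] open 0.05131108675066381 q7 -0.78 F [-0.   0.6 -0.1]
```

View pics/c10.png

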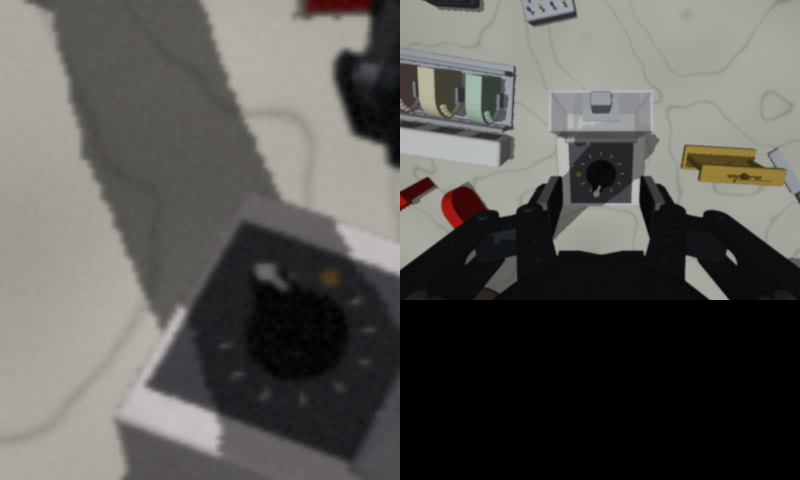

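```bash
python3 -m creep '[[-0.2,-27,0,0,0,0,0],[-0.2,-27,0,0,0,0,0],[-0.2,-27,0,0,0,0,0],[-0.2,0,0,0,0,0,0.12],[-0.2,0,0,0,0,0,0.12],[-0.2,0,0,0,0,0,0.125],[-0.2,0,0,20,0,0,0],[-0.2,0,0,25,0,0,0],[-0.2,0,0,25,0,0,0],[-0.2,0,0,20,0,0,0],[-0.2,0,0,0,0,0,0]]' 40
python3 -c "
from h import *
plan(np.array([.491,-.2058,.085]),-96.9)
w=snap('wrist','w11.png'); print(proj(w,[.491,-.2058,.109]))"
```

```text
time: 37.38
eef_pos: [0.4893, -0.2036, 0.1961]
ee_rot: [-3.134, 0.192, 0.01]
wrist_force: [-0.6, 0.4, -0.3]
opening: 0.0512
t 37.3833 turn [-0.0012  0.0062 -0.0017] shift [  2.    2.  111.1] pos [ 0.4893 -0.2036  0.1961] open 0.05124907788293434 q7 -1.0 F [-0.6  0.4 -0.3]
[[324.50771537 234.18991561]]
```

View pics/w11.png

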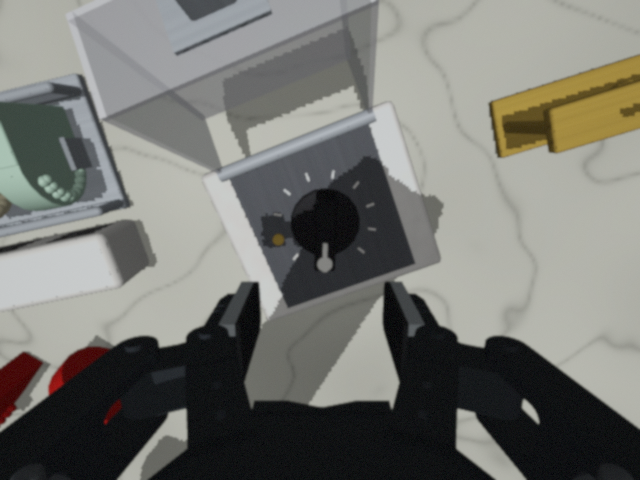

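```bash
python3 -m creep '[[-0.2,2,2,10,-0.001,0.006,-0.002],[-0.2,0,0,25,0,0,0],[-0.2,0,0,25,0,0,0],[-0.2,0,0,20,0,0,0],[-0.2,0,0,15,0,0,0],[-0.2,0,0,10,0,0,0],[-0.2,0,0,6,0,0,0],[-0.2,0,0,0,0,0,0]]' 30
python3 -m creep '[[0.8,0,0,0,0,0,0],[0.8,0,0,0,0,0,0],[0.8,0,0,0,0,0,0],[0.8,0,0,0,0,0,0],[0.8,0,0,0,0,0,0],[0.8,0,0,0,0,0,0],[0.8,0,0,0,0,0,0]]'
python3 -c "
from h import *
plan(np.array([.491,-.2058,.085]),-166)"
```

```text
time: 38.1
eef_pos: [0.4948, -0.2078, 0.0895]
ee_rot: [3.135, -0.189, 0.012]
wrist_force: [-0.6, -0.1, 0.3]
opening: 0.051
time: 38.68
eef_pos: [0.4956, -0.2069, 0.091]
ee_rot: [-3.135, 0.188, -0.015]
wrist_force: [-0.5, 3.7, 6.0]
opening: 0.0133
t 38.6833 turn [-0.0066 -0.0075  1.2069] shift [-2.2  4.2  6. ] pos [ 0.4956 -0.2069  0.091 ] open 0.013314380524325509 q7 -0.86 F [-0.5  3.7  6. ]
```

```bash
python3 -m creep '[[0,0,0,0,0,0,0],[0,0,0,0,0,0,0],[0,-4.5,0,0,-0.006,-0.006,0],[0,0,0,4,0,0,0],[0,0,0,0,0,0,0],[0.8,0,0,0,0,0,0],[0.8,0,0,0,0,0,0],[0.8,0,0,0,0,0,0],[0.8,0,0,0,0,0,0],[0.8,0,0,0,0,0,0]]'
python3 -c "
from h import *
plan(np.array([.491,-.2058,.085]),-166)"
```

```text
time: 39.52
eef_pos: [0.4905, -0.2063, 0.086]
ee_rot: [3.131, -0.188, 0.002]
wrist_force: [-1.7, 5.3, 4.1]
opening: 0.0134
t 39.5167 turn [ 0.0035 -0.0045  1.2066] shift [-0.4 -0.6  1. ] pos [ 0.4905 -0.2063  0.086 ] open 0.013435214982835859 q7 -0.87 F [-1.7  5.3  4.1]
```

Now turn clockwise 1.205.

```bash
python3 -m creep '[[0.8,0,0,0,0,0,0.1],[0.8,0,0,0,0,0,0.1],[0.8,0,0,0,0,0,0.1],[0.8,0,0,0,0,0,0.1],[0.8,0,0,0,0,0,0.1],[0.8,0,0,0,0,0,0.1],[0.8,0,0,0,0,0,0]]'
python3 -m creep '[[0.8,0,0,0,0,0,0.1],[0.8,0,0,0,0,0,0.1],[0.8,0,0,0,0,0,0.1],[0.8,0,0,0,0,0,0.1],[0.8,0,0,0,0,0,0.1],[0.8,0,0,0,0,0,0.105],[0.8,0,0,0,0,0,0],[0.8,0,0,0,0,0,0]]'
python3 -c "
from h import *
plan(np.array([.491,-.2058,.085]),-166)"
python3 -m creep '[[-0.2,0,0,0,0,0,0],[-0.2,0,0,0,0,0,0],[-0.2,0,0,0,0,0,0],[-0.2,0,0,-15,0,0,0],[-0.2,0,0,-30,0,0,0],[-0.2,0,0,-30,0,0,0],[-0.2,0,0,-30,0,0,0],[-0.2,0,0,-30,0,0,0],[-0.2,0,0,-30,0,0,0],[-0.2,0,0,-30,0,0,0],[-0.2,0,0,0,0,0,0]]'
python3 -c "
from h import *
w=snap('wrist','w12.png')
plan(np.array([.5,-.2058,.28]),-76)"
```

```text
time: 40.1
eef_pos: [0.4903, -0.2064, 0.0859]
ee_rot: [2.932, -1.113, 0.004]
wrist_force: [-1.6, 4.8, 7.5]
opening: 0.0134
time: 40.77
eef_pos: [0.4902, -0.2064, 0.0859]
ee_rot: [2.474, -1.93, 0.005]
wrist_force: [-1.7, 5.3, 6.5]
opening: 0.0134
t 40.7667 turn [ 0.0011 -0.0053  0.0013] shift [-0.4 -0.9  0.9] pos [ 0.4902 -0.2064  0.0859] open 0.01337913989858625 q7 -1.82 F [-1.7  5.3  6.5]
time: 41.68
eef_pos: [0.4917, -0.2083, 0.2859]
ee_rot: [2.474, -1.932, 0.019]
wrist_force: [1.6, -0.3, -0.2]
opening: 0.0513
t 41.7333 turn [ 0.0041 -0.0102 -1.5698] shift [8.9 0.8 3.4] pos [ 0.4912 -0.2072  0.2834] open 0.051641016435946964 q7 -2.05 F [-0.2  0.3 -1. ]
```

View pics/w12.png

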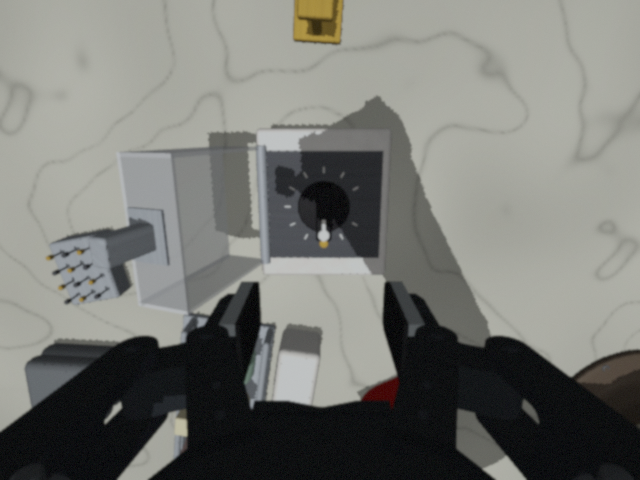

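Run:
```python
from h import *
w=snap('wrist'); a=np.radians(14); ex=np.array([np.cos(a),np.sin(a),0]);ey=np.array([-np.sin(a),np.cos(a),0])
H=np.array([.4907,-.206,.072])+.06*ex
for th in (1.7,1.8,1.9):
    def q(x,y,z): # shut frame, rotate front up-and-over
        return H+ex*(x*np.cos(th)+z*np.sin(th))+ey*y+np.array([0,0,1])*(-x*np.sin(th)+z*np.cos(th))
    print(th,proj(w,[q(-.122,-.058,0),q(-.122,.058,0),q(-.122,-.058,.046),q(-.122,.058,.046),q(-.164,0,.026)]).round().tolist(),'tab',q(-.147,0,.026).round(4))
```

```text
1.7 [[200.0, 151.0], [214.0, 318.0], [132.0, 150.0], [154.0, 314.0], [132.0, 259.0]] tab [ 0.5923 -0.1807  0.2144]
1.8 [[182.0, 150.0], [198.0, 317.0], [120.0, 150.0], [143.0, 310.0], [110.0, 256.0]] tab [ 0.6059 -0.1773  0.2092]
1.9 [[166.0, 150.0], [184.0, 314.0], [111.0, 149.0], [134.0, 305.0], [91.0, 252.0]] tab [ 0.6189 -0.174   0.2027]
```

```bash
python3 -m creep '[[-0.2,0,0,-10,0,0,-0.12],[-0.2,0,0,0,0,0,-0.12],[-0.2,0,0,0,0,0,-0.12],[-0.2,0,0,0,0,0,-0.12],[-0.2,0,0,0,0,0,-0.12],[-0.2,0,0,0,0,0,-0.12],[-0.2,0,0,0,0,0,-0.12]]'
python3 -m creep '[[-0.2,0,0,0,0,0,-0.12],[-0.2,0,0,0,0,0,-0.12],[-0.2,0,0,0,0,0,-0.12],[-0.2,0,0,0,0,0,-0.12],[-0.2,0,0,0,0,0,-0.12],[-0.2,0,0,0,0,0,-0.12],[-0.2,32,0,0,0,0,-0.01],[-0.2,32,0,0,0,0,0],[-0.2,32,0,0,0,0,0],[-0.2,32,0,0,0,0,0],[-0.2,0,0,0,0,0,0],[-0.2,0,0,0,0,0,0]]'
python3 -c "
from h import *
plan(np.array([.615,-.175,.1855]),-76)"
```

```text
time: 42.37
eef_pos: [0.4895, -0.2055, 0.2895]
ee_rot: [3.046, -0.744, 0.001]
wrist_force: [-0.2, 0.5, -0.8]
opening: 0.0512
time: 43.37
eef_pos: [0.615, -0.1741, 0.2878]
ee_rot: [3.111, 0.386, -0.006]
wrist_force: [0.1, -1.2, 0.3]
opening: 0.051
t 43.3667 turn [0.0063 0.0048 0.0022] shift [ -0.2   0.9 102.3] pos [ 0.615  -0.1741  0.2878] open 0.050991864320982246 q7 -0.78 F [ 0.1 -1.2  0.3]
```

```bash
python3 -m creep '[[-0.2,0,0.9,20,0.006,0.005,0.002],[-0.2,0,0,20,0,0,0],[-0.2,0,0,20,0,0,0],[-0.2,0,0,12,0,0,0],[-0.2,0,0,12,0,0,0],[-0.2,0,0,0,0,0,0]]' 25
python3 -c "
from h import *
plan(np.array([.615,-.175,.1855]),-76)"
python3 -m creep '[[-0.2,0,0,10,0,0,0],[-0.2,0,0,6,0,0,0],[-0.2,0,0,0,0,0,0]]'
python3 -c "
from h import *
plan(np.array([.615,-.175,.1855]),-76)"
```

```text
time: 43.87
eef_pos: [0.6134, -0.1759, 0.2044]
ee_rot: [-3.118, -0.379, -0.002]
wrist_force: [-0.5, 0.6, 0.3]
opening: 0.0512
t 43.8667 turn [-0.0008 -0.0013 -0.0023] shift [ 1.8 -0.4 18.9] pos [ 0.6134 -0.1759  0.2044] open 0.05116305521596801 q7 -0.73 F [-0.5  0.6  0.3]
time: 44.12
eef_pos: [0.6147, -0.1759, 0.1899]
ee_rot: [-3.118, -0.38, -0.006]
wrist_force: [0.1, 0.3, 0.2]
opening: 0.0516
t 44.1167 turn [ 0.0003 -0.0036 -0.0016] shift [ 0.5 -0.8  4.4] pos [ 0.6147 -0.1759  0.1899] open 0.051585655923791114 q7 -0.72 F [0.1 0.3 0.2]
```

```bash
python3 -m creep '[[-0.2,0,-0.6,3,0,0,0],[0.7,0,0,0,0,0,0],[0.7,0,0,0,0,0,0],[0.7,0,0,0,0,0,0],[0.7,0,0,0,0,0,0],[0.7,0,0,0,0,0,0],[0.7,0,0,0,0,0,0]]' 25
python3 -c "
from h import *
plan(np.array([.4063,-.2268,.079]),-76)
a=np.radians(10.03)+np.linspace(1.87,0,17)
print(np.c_[np.diff(-149.3*np.cos(a)),-np.diff(149.3*np.sin(a))].round(1).tolist())"
```

```text
time: 44.7
eef_pos: [0.615, -0.175, 0.1883]
ee_rot: [-3.118, -0.381, -0.008]
wrist_force: [-2.7, 3.5, 5.4]
opening: 0.0195
t 44.7 turn [ 0.0001 -0.005  -0.0013] shift [-215.    -0.3  109.3] pos [ 0.615  -0.175   0.1883] open 0.019454920152659372 q7 -0.72 F [-2.7  3.5  5.4]
[[-16.0, -7.0], [-16.7, -5.1], [-17.2, -3.2], [-17.4, -1.1], [-17.4, 0.9], [-17.2, 2.9], [-16.7, 4.9], [-16.0, 6.8], [-15.1, 8.7], [-14.0, 10.4], [-12.7, 11.9], [-11.2, 13.3], [-9.6, 14.5], [-7.9, 15.6], [-6.0, 16.4], [-4.0, 17.0]]
```

Tab gripped. Closing arc (sum −215, +106 matches).

```bash
python3 -m creep '[[0.7,-16,0,-7,0,0,0],[0.7,-16.7,0,-5.1,0,0,0],[0.7,-17.2,0,-3.2,0,0,0],[0.7,-17.4,0,-1.1,0,0,0],[0.7,-17.4,0,0.9,0,0,0],[0.7,0,0,0,0,0,0]]'
python3 -m creep '[[0.7,-17.2,0,2.9,0,0,0],[0.7,-16.7,0,4.9,0,0,0],[0.7,-16,0,6.8,0,0,0],[0.7,-15.1,0,8.7,0,0,0],[0.7,0,0,0,0,0,0]]'
python3 -m creep '[[0.7,-14,0,10.4,0,0,0],[0.7,-12.7,0,11.9,0,0,0],[0.7,-11.2,0,13.3,0,0,0],[0.7,0,0,0,0,0,0]]'
python3 -c "
from h import *
plan(np.array([.4063,-.2268,.079]),-76)"
```

```text
time: 45.2
eef_pos: [0.5304, -0.1961, 0.2035]
ee_rot: [-3.117, -0.377, -0.008]
wrist_force: [-0.5, 2.3, 3.5]
opening: 0.0196
time: 45.62
eef_pos: [0.4669, -0.2119, 0.1785]
ee_rot: [-3.118, -0.376, -0.005]
wrist_force: [-4.0, 2.4, 6.9]
opening: 0.0196
time: 45.95
eef_pos: [0.431, -0.2209, 0.1424]
ee_rot: [-3.118, -0.377, -0.004]
wrist_force: [-5.2, 0.3, 5.7]
opening: 0.0193
t 45.95 turn [-0.0001 -0.0025 -0.0035] shift [-25.4  -0.2  63.4] pos [ 0.431  -0.2209  0.1424] open 0.019329645130261766 q7 -0.55 F [-5.2  0.3  5.7]
```

```bash
python3 -m creep '[[0.7,-9.6,0,14.5,0,0,0],[0.7,-7.6,0,15.6,0,0,0],[0.7,-5,0,16.4,0,0,0],[0.7,-3.5,0,14,0,0,0],[0.7,0,0,0,0,0,0]]'
python3 -c "
from h import *
plan(np.array([.4063,-.2268,.079]),-76)"
python3 -m creep '[[0.7,0,0,2,0,0,0],[0.7,0,0,1.5,0,0,0],[0.7,0,0,0,0,0,0],[0.7,0,0,0,0,0,0]]'
python3 -c "
from h import *
plan(np.array([.4063,-.2268,.079]),-76)"
```

```text
time: 46.37
eef_pos: [0.4064, -0.227, 0.0814]
ee_rot: [-3.118, -0.378, -0.0]
wrist_force: [-8.1, 0.3, 3.7]
opening: 0.0198
t 46.3667 turn [-0.0005 -0.0003 -0.0028] shift [-0.  -0.2  2.4] pos [ 0.4064 -0.227   0.0814] open 0.01981184270513121 q7 -0.42 F [-8.1  0.3  3.7]
time: 46.7
eef_pos: [0.4061, -0.2271, 0.0792]
ee_rot: [-3.118, -0.378, 0.0]
wrist_force: [-10.6, -0.6, 4.4]
opening: 0.0196
t 46.7 turn [-0.0011  0.0001 -0.0027] shift [ 0.2 -0.2  0.2] pos [ 0.4061 -0.2271  0.0792] open 0.019591591992129433 q7 -0.41 F [-10.6  -0.6   4.4]
```

```bash
python3 -m creep '[[-0.2,0,0,0,0,0,0],[-0.2,0,0,0,0,0,0],[-0.2,0,0,0,0,0,0],[-0.2,0,0,-20,0,0,0],[-0.2,0,0,-40,0,0,0],[-0.2,0,0,-40,0,0,0],[-0.2,0,0,-40,0,0,0],[-0.2,0,0,-40,0,0,0],[-0.2,0,0,-40,0,0,0],[-0.2,0,0,0,0,0,0]]'
python3 -m creep '[[-0.2,-26,17,0,0,0,0],[-0.2,-26,17,0,0,0,0],[-0.2,-26,17,0,0,0,0],[-0.2,-26,17,0,0,0,0],[-0.2,-26,17,0,0,0,0],[-0.2,-26,17,0,0,0,0],[-0.2,-26,17,0,0,0,0],[-0.2,-26,17,0,0,0,0],[-0.2,-26,17,0,0,0,0],[-0.2,-26,17,0,0,0,0],[-0.2,-26,17,0,0,0,0],[-0.2,0,0,0,0,0,0]]'
python3 - <<'E'
from h import *
t=snap('top');s=snap('scene')
t0=cv2.imread('pics/top0.png')[:,:,::-1]; np.savez('fin.npz',t=t['frame'],s=s['frame'])
A=cv2.resize(t['frame'][205:330,100:440],(800,294),interpolation=cv2.INTER_CUBIC)
B=cv2.resize(s['frame'][120:270,270:460],(387,306),interpolation=cv2.INTER_CUBIC)
C=cv2.resize(s['frame'][200:330,190:330],(330,306),interpolation=cv2.INTER_CUBIC)
o=np.zeros((600,800,3),np.uint8);o[:294]=A;o[294:,:387]=B;o[294:,400:730]=C
cv2.imwrite('pics/c16.png',o[:,:,::-1])
d=np.abs(t['frame'].astype(int)-t0).sum(2)>60
for n,(x,y,w,h) in dict(flask=(225,138,46,50),bur=(293,142,46,42),clamp=(449,224,78,40),red1=(168,150,44,30),red23=(205,320,90,45)).items(): print(n,d[y:y+h,x:x+w].sum())
q=masks_of('top','hood');print([(m['score'],m['extent']) for m in q])
print(sensors.read_state()['time'],sensors.read_state()['eef_pos'])
E
```

```text
time: 47.53
eef_pos: [0.4105, -0.2292, 0.3064]
ee_rot: [3.115, 0.378, 0.024]
wrist_force: [1.4, -1.0, 0.4]
opening: 0.051
time: 48.53
eef_pos: [0.1683, -0.4815, 0.2992]
ee_rot: [3.116, 0.365, 0.003]
wrist_force: [-0.2, 0.6, 0.9]
opening: 0.0511
flask 0
bur 0
clamp 0
red1 0
red23 0
[(0.63, [352.8, 233.9, 72.8, 86.8])]
48.6833 [ 0.17453755 -0.47739979  0.29847671]
```

View pics/c16.png

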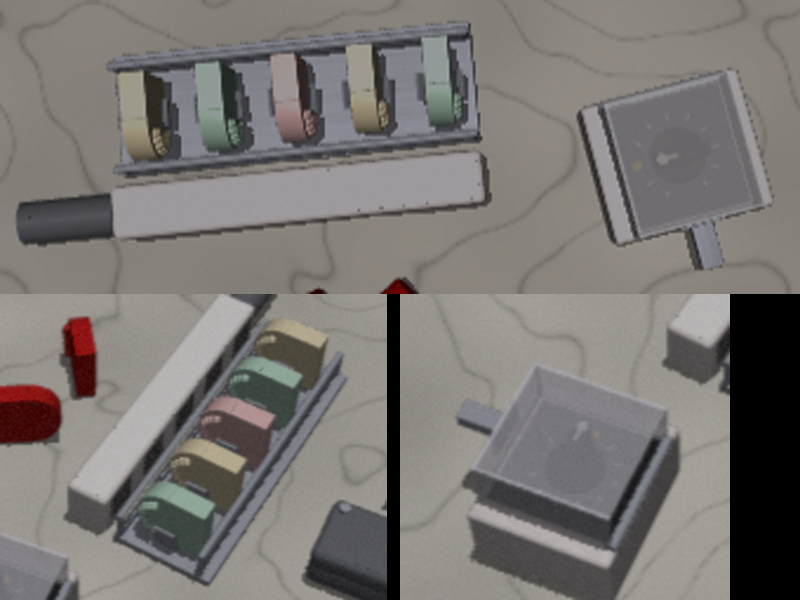

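Run:
```python
import cv2,numpy as np
g=cv2.imread('pics/w12.png').astype(int)
r=g[214:250,308:340]
b=(r.min(2)>110)
for y in range(36):
    xs=np.nonzero(b[y])[0]
    if len(xs): print(214+y,308+xs.min(),308+xs.max(),round(308+xs.mean(),1))
p=(r[:,:,2]-r[:,:,0]>50); ys,xs=np.nonzero(p); print('pip',308+xs.mean(),214+ys.mean())
```

```text
222 323 324 323.5
223 322 324 323.0
224 322 325 323.5
225 321 325 323.0
226 321 325 323.0
227 321 325 323.0
228 321 325 323.0
229 321 325 323.0
230 321 326 323.5
231 320 327 323.5
232 319 328 323.5
233 318 328 323.0
234 318 339 324.7
235 318 339 324.7
236 318 339 324.7
237 318 329 323.5
238 318 328 323.0
239 319 327 323.0
240 320 327 323.5
241 321 325 323.0
pip 323.29545454545456 244.1590909090909
```

Pointer aligned with the pip to within about a degree. Handing in.

```bash
python3 -c "
from plant import order
order.job_done()"
```

```text
the job is handed in; nothing more can be done
```

The job is handed in at about 49 s on the robot clock, with every step done in the order asked.

- **Casts:** Four of the five casts faced away from the duct. I lifted each one out, turned it end for end and set it back in its own slot; the fifth already faced the duct. In the last top and scene pictures all five stand upright with their tooth ends to the duct. Each of the four was let go at the same height it was gripped at, so they should be fully home.
- **Timer:** I opened the hood and it stayed open by itself. I turned the dial clockwise by about 1.2 rad. The wrist picture taken just before closing the hood shows the pointer in line with the brass pip, to about a degree. I then closed the hood by its tab and let it go, and the last pictures show it shut.
- **Bystanders:** A before-and-after comparison of the top picture shows no change at the flask, clamp, bur block or red look-alikes.

**Check that disagreed:** in the last top picture the pointer looked about 5° off the pip. The pointer is only a few pixels long there, so I went by the sharper wrist picture. I saw no sign of the grip slackening or of a cast being knocked aside. No wrist force I read came near the 120 N limit.

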